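Unstack the inlaid plaques into their display cases

TASK

The inlaid plaques on the engraver's bench are piled in two stacks: take the stacks apart and lay each finished plaque, inlaid side up and lying flat, in the well of the black display case made for its shape: the oblong, the square, the round and the narrow bar each have one. The small hexagonal plaque has no case and still needs work: stand it, inlaid side up, in the middle of the red pitch in the iron bowl. Set each plaque down without dropping it, and leave all five in place and released.

Things in the scene. Friction and masses are not known exactly. Their poses are not given: they have to be found in the camera images.
- oblong: The oblong plaque, 100 x 60 mm. Loose. A pale wooden block with a blackened-steel plate, inlaid with brass, let into its top; 24 mm high in all, straight-sided. Its x axis runs along the 100 mm side. Origin: centre of its underside; z up. At the start it lies on the bench as the bottom of one of the two stacks, with one or two smaller plaques on it.
- square: The square plaque, 64 x 64 mm. Loose. A pale wooden block with a blackened-steel plate, inlaid with brass, let into its top; 24 mm high in all, straight-sided. Its x and y axes run parallel to its sides. Origin: centre of its underside; z up. At the start it lies on the bench as the bottom of one of the two stacks, with one or two smaller plaques on it.
- round: The round plaque, 44 mm across. Loose. A pale wooden block with a blackened-steel plate, inlaid with brass, let into its top; 24 mm high in all, straight-sided. Origin: centre of its underside; z up. At the start it lies on the oblong or on the square plaque (either may be so), with the small hexagonal plaque on top of it.
- bar: The narrow bar-shaped plaque, 80 x 28 mm. Loose. A pale wooden block with a blackened-steel plate, inlaid with brass, let into its top; 24 mm high in all, straight-sided. Its x axis runs along the 80 mm side. Origin: centre of its underside; z up. At the start it lies on the oblong or on the square plaque, whichever does not carry the round one; its ends may overhang.
- hexagon: The small hexagonal plaque, 26 mm across the flats. Loose. A pale wooden block with a blackened-steel plate, inlaid with brass, let into its top; 24 mm high in all, straight-sided. Two opposite flats face along its y axis (each further pair is 60 degrees on). Origin: centre of its underside; z up. At the start it lies on top of the round plaque, the top of a stack of three.
- case_oblong: Fixed black display case lying on the bench, 136 x 96 mm outside, 14 mm high, with one 112 x 72 mm well open to the top, lined in grey. The well is centred in the case and 9 mm deep: its floor is 5 mm above the bench, its rim at 14 mm. It leaves 6 mm of room round the oblong plaque. Its x axis runs along the long side. Origin: centre of the case's underside; z up.
- case_square: Fixed black display case lying on the bench, 100 x 100 mm outside, 14 mm high, with one 76 x 76 mm well open to the top, lined in grey. The well is centred in the case and 9 mm deep: its floor is 5 mm above the bench, its rim at 14 mm. It leaves 6 mm of room round the square plaque. Its x and y axes run parallel to its sides. Origin: centre of the case's underside; z up.
- case_round: Fixed black display case lying on the bench, 84 x 84 mm outside, 14 mm high, with one round 56 mm well open to the top, lined in grey. The well is centred in the case and 9 mm deep: its floor is 5 mm above the bench, its rim at 14 mm. It leaves 6 mm of room round the round plaque. Origin: centre of the case's underside; z up.
- case_bar: Fixed black display case lying on the bench, 116 x 64 mm outside, 14 mm high, with one 92 x 40 mm well open to the top, lined in grey. The well is centred in the case and 9 mm deep: its floor is 5 mm above the bench, its rim at 14 mm. It leaves 6 mm of room round the bar plaque. Its x axis runs along the long side. Origin: centre of the case's underside; z up.
- pitch_bowl: Fixed dark iron bowl 149 mm across, filled with hard brick-red pitch: a flat, rigid round surface 140 mm across, 50 mm above the bench. Origin: centre of the bowl's underside; z up.

How it is judged (in metres and radians):
At the end, for the whole second after the job is handed in: Oblong, square, round and bar plaques each lie flat (0.08 rad) on the well floor (3 mm) of their own case, centre within 12 mm of its centre; the hexagonal one stands flat on the pitch within 25 mm of the bowl's centre; all at rest and released (horizontal distance between oblong and case_oblong below 0.012 m and z of oblong in the frame of case_oblong between 0.002 and 0.008 m and angle between each of oblong, square, round, bar, hexagon's own z axis and vertical below 0.08 rad and linear speed of each of oblong, square, round, bar, hexagon below 0.02 m/s and contact force between each of oblong, square, round, bar, hexagon and the fingers below 0.1 N and horizontal distance between square and case_square below 0.012 m and z of square in the frame of case_square between 0.002 and 0.008 m and horizontal distance between round and case_round below 0.012 m and z of round in the frame of case_round between 0.002 and 0.008 m and horizontal distance between bar and case_bar below 0.012 m and z of bar in the frame of case_bar between 0.002 and 0.008 m and horizontal distance between hexagon and pitch_bowl below 0.025 m and z of hexagon in the frame of pitch_bowl between 0.047 and 0.053 m); the robot touches nothing.
It fails at once if the oblong plaque falls freely (faster than 0.7 m/s and out of the fingers: a drop of over 25 mm) (linear speed of oblong above 0.7 m/s and contact force between oblong and the fingers below 0.05 N).
It fails at once if the square plaque falls freely (faster than 0.7 m/s and out of the fingers: a drop of over 25 mm) (linear speed of square above 0.7 m/s and contact force between square and the fingers below 0.05 N).
It fails at once if the round plaque falls freely (faster than 0.7 m/s and out of the fingers: a drop of over 25 mm) (linear speed of round above 0.7 m/s and contact force between round and the fingers below 0.05 N).
It fails at once if the bar plaque falls freely (faster than 0.7 m/s and out of the fingers: a drop of over 25 mm) (linear speed of bar above 0.7 m/s and contact force between bar and the fingers below 0.05 N).
It fails at once if the hexagon plaque falls freely (faster than 0.7 m/s and out of the fingers: a drop of over 25 mm) (linear speed of hexagon above 0.7 m/s and contact force between hexagon and the fingers below 0.05 N).
It also fails if it takes over 125 s, if anything falls off the work surface, if the arm or the gripper's body presses on something with over 40 N, if the wrist force passes 120 N, or if a joint passes its speed limit or range.

ROBOT

A 6-joint arm with a two-finger parallel gripper is mounted at the origin on the work surface. World frame = base frame: x ahead of the robot, y to its left, z up, the work surface at z = 0. Lengths are in m, angles in degrees, forces in N, time in s.
With the tool pointing down it reaches from about 0.35 to 0.875 m from the base axis. Payload 15.5 kg.
Tool frame: the origin (TCP) lies midway between the tips of the shut fingers; the grasp point (between the pads) lies 19 mm behind it; z points along the fingers, y is the line along which they close (so a half turn about z gives the same grasp; the last joint's range is limited). The gripper opens to 85 mm and grips with 20 to 120 N. Pads are 22 mm wide; open, the fingers measure 114 mm over their backs; the gripper's body (76 mm by 85 mm) begins 54 mm behind the grasp point. The pads swing forward as they close: fully open they stand 13 mm farther back than shut.
Start: joints at [-76.977, 28.281, 77.091, -0, 74.628, -5.472], TCP at [0.198, -0.593, 0.231] pointing down, gripper open.
Joint ranges: [-166.48, 166.48], [-47.26, 123.95], [12.59, 153.08], [-70.14, 250.14], [6.76, 159.57], [-176.63, 176.63]. Speed limits (degrees/s): [108.29, 108.29, 147.25, 172.46, 172.46, 172.46].

INTERFACE

Orientations are given as a 3x3 rotation matrix whose columns are the frame's x, y, z axes.
In Python, from rig import * gives the robot as it stands. The module is installed in compiled form; this text tells all that it offers.
- The arm moves only by the tool jog_arm, never from a script. Its argument "series" is a list of rows, each an object of numbers: "tx", "ty", "tz": the shift along the tool's x, y, z in mm; "ax", "ay", "az": the turn, a rotation vector about the tool's x, y, z in rad. In form: [{"tx": .., "ty": .., "tz": .., "ax": .., "ay": .., "az": ..}, ...]. A call has exactly 10 rows; each row is the pose to reach, as a shift and turn from the pose commanded when the call began, along the tool's axes at that moment; what a row does not reach only later rows make up. A row lasts 1/10 s, in which the tool goes at most 50 mm and 8.59 degrees, less where a joint would pass 70% of its speed; a pose out of reach is approached as far as the arm can. A call with a gripper value outside its range is refused whole. "fingers" is the gripper's target within -1 to 1 (shut at 1, half-way at 0, fully open at -1), set as the call begins (left out, the last holds). The fingers move at their own pace and stop on an object; "newtons" is the grip in N (left out, the last holds). Time passes only in rows, so rows that repeat a pose let the fingers close, or fill a call up. It gives the time, the measured TCP pose, the force, the opening and the grip force at its end, in the units of the state.
- read_state(): the state, without advancing time (a new reading comes with each control period).
- read_camera(name): name is "side" or "top" or "wrist"; returns a dict with "frame" (480x640x3 uint8, blue, green, red), "fov_y" (degrees; the focal length in pixels is half the picture's height over the tangent of half this angle, whatever the lens; pixels are square), "cx", "cy" (the principal point, pixels), "xyz" and "rotation" of the camera in the world. Camera axes: x right, y down, z forward; pixel columns grow to the right and rows downward; lengths in m; the calibration is good to about 2 mm. A picture is of the moment at which its call begins. There is no depth.
- sign_off(): hands the job in; it is judged then, once.
The state is a dict: "t": time; "joint_pos": joint angles; "joint_vel": joint speeds; "joint_torque": joint torques, N m; "tool_pos": TCP position; "orientation": TCP orientation; "force": force on the tool from outside, world axes, zero at the start; "torque": the same for the moment, N m; "gripper_width": opening from 0.0 (shut) to 1.0 (fully open); "grasp_force": force on a finger pad.
Only numpy, scipy, OpenCV 4.12 (cv2) and the standard library are available. Lean on these libraries where they do the work, as an engineer would, in place of code of your own. Each camera call takes 0.05 s, during which the arm holds its last target. There are 200 camera calls.

## Working session

There is one attempt and no reset: what is moved stays moved. The work goes in short steps, Python scripts to look and compute and a tool call to move; the robot and the scene stay as the last step left them, time stands still between calls to the robot, and variables do not carry over. Pictures are saved under pics/ and viewed, at most 14 in all, crops included, and the job is handed in when it is done.

Besides the shell and the picture viewer there is one more tool, called in YAML: its name, and indented under it one key for each argument. jog_arm: Moves the arm, as the interface text tells. Its arguments: {"type":"object","properties":{"series":{"type":"array","items":{"type":"object","properties":{"tx":{"type":"number"},"ty":{"type":"number"},"tz":{"type":"number"},"ax":{"type":"number"},"ay":{"type":"number"},"az":{"type":"number"}}}},"fingers":{"type":"number"},"newtons":{"type":"number"}},"required":["series"]}

```bash
mkdir -p pics; python3 - <<'E'
from rig import *
import cv2
s=read_state();print(s)
for n in("top","side"):
    c=read_camera(n);cv2.imwrite(f"pics/{n}0.png",c["frame"]);print(n,{k:v for k,v in c.items() if k!="frame"})
E
```

```text
{'t': 0.0, 'joint_pos': array([-7.69777690e+01,  2.83163327e+01,  7.71310108e+01,  7.18997691e-04,
        7.46251530e+01, -5.47074128e+00]), 'joint_vel': array([-0.00012002,  0.04298602,  0.00691607,  0.03666223, -0.10946582,
        0.03197647]), 'joint_torque': array([ 2.49238074e-03, -8.82141066e+01, -3.83858013e+01, -1.59224128e-04,
        9.99323413e-03, -1.79336371e-05]), 'tool_pos': array([ 0.19817457, -0.59235136,  0.23066158]), 'orientation': array([[ 9.48363643e-01,  3.17185001e-01, -2.73320854e-04],
       [ 3.17185091e-01, -9.48362848e-01,  1.23548872e-03],
       [ 1.32671148e-04, -1.25838588e-03, -9.99999199e-01]]), 'force': array([ 0.64033984,  1.59925817, -0.75459034]), 'torque': array([0.01560474, 0.00697317, 0.03303972]), 'grasp_force': 0.0, 'gripper_width': 1.0012772849753726}
top {'fov_y': 45.9143615800452, 'cx': 321.864643934235, 'cy': 237.3746605676307, 'xyz': array([0.40840037, 0.01524874, 1.1855904 ]), 'rotation': array([[ 0.0119028 , -0.99263668,  0.12054357],
       [-0.99943104, -0.01561478, -0.02989603],
       [ 0.03155816, -0.12011913, -0.99225777]])}
side {'fov_y': 43.64784418657784, 'cx': 320.13463905845924, 'cy': 236.47118339598768, 'xyz': array([0.09449653, 0.66475502, 0.86624014]), 'rotation': array([[-0.82243664, -0.41571225,  0.38830567],
       [-0.56862514,  0.58130467, -0.58202262],
       [ 0.01623003, -0.6994771 , -0.7144707 ]])}
```

View pics/top0.png

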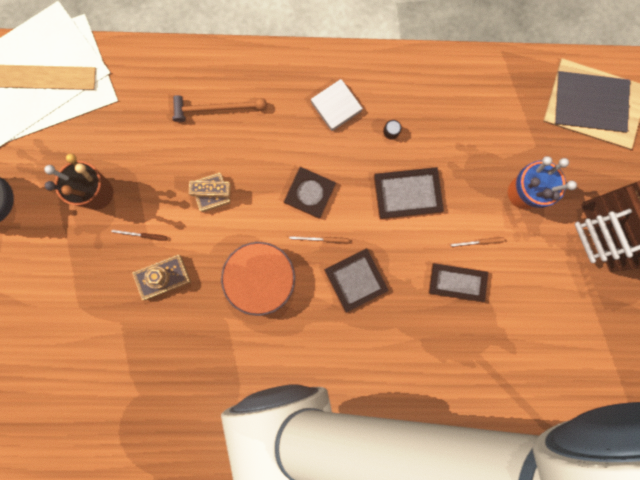

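View pics/side0.png

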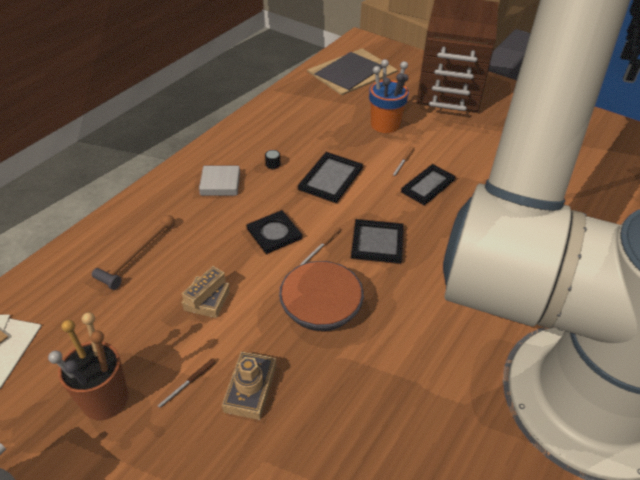

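The top view shows the oblong stack (161,278) with round and hexagon on it, and the square stack (210,190) with the bar. The cases are at round (310,192), oblong (409,193), square (357,280) and bar (460,283), and the bowl is at (258,278). The side view agrees.

```bash
cat > h.py <<'E'
from rig import *
import numpy as np, cv2
def K(c):
    f=c["frame"].shape[0]/2/np.tan(np.radians(c["fov_y"]/2)); return f
def ray(c,px,z):
    px=np.atleast_2d(np.array(px,float)); f=K(c)
    d=np.c_[(px[:,0]-c["cx"])/f,(px[:,1]-c["cy"])/f,np.ones(len(px))]@np.array(c["rotation"]).T
    o=np.array(c["xyz"]); return (o+d*((z-o[2])/d[:,2])[:,None])[:,:2]
def proj(c,P):
    q=(np.atleast_2d(P)-c["xyz"])@np.array(c["rotation"]); return q[:,:2]/q[:,2:]*K(c)+[c["cx"],c["cy"]]
def rect(c,cnt,z):
    """world min-area rectangle of a contour on plane z: centre mm, sizes mm, long-side yaw deg"""
    w=(ray(c,cnt.reshape(-1,2),z)*1000).astype(np.float32)
    (x,y),(a,b),_=r=cv2.minAreaRect(w); p=cv2.boxPoints(r)
    e=[p[1]-p[0],p[2]-p[1]]; e=max(e,key=np.linalg.norm)
    return np.round([x,y,max(a,b),min(a,b),np.degrees(np.arctan2(e[1],e[0]))%180],1)
def plan(x,y,z,yaw=None):
    """shift (mm) and az (rad) from present pose; yaw = world dir of finger-closing axis y (mod 180), tool down"""
    s=read_state(); R=s["orientation"]; d=R.T@(np.array([x,y,z])-s["tool_pos"]*1000)
    out=list(np.round(d,1))
    if yaw is not None:
        cur=np.degrees(np.arctan2(R[1,1],R[0,1])); cands=[]
        j1=np.degrees(np.arctan2(y,x))
        for t in(yaw,yaw+180):
            dd=(cur-t+180)%360-180   # +az turns clockwise in world (tool z down)
            j6=j1-(t+90)+90  # j6=j1-yaw_x+90, yaw_x=yaw_y+90
            cands.append((abs((j6+180)%360-180),dd,t))
        b=min(cands); out+=[round(np.radians(b[1]),3),"j6",round(b[0])]
    return out
E
python3 - <<'E'
from h import *
for n,rois in dict(top=dict(rnd=(310,192),obl=(409,193),sq=(357,280),bar=(460,283)),side=dict(rnd=(275,231),obl=(331,176),sq=(378,240),bar=(429,184))).items():
    c=read_camera(n); hsv=cv2.cvtColor(c["frame"],cv2.COLOR_BGR2HSV)
    well=((hsv[...,1]<60)&(hsv[...,2]>75)).astype(np.uint8)
    blk=(hsv[...,2]<70).astype(np.uint8)
    for k,(u,v) in rois.items():
        for nm,m,z in(("well",well,.014),("wellfl",well,.005),("out",blk,.014)):
            q=np.zeros_like(m);q[v-40:v+41,u-45:u+46]=m[v-40:v+41,u-45:u+46]
            cs,_=cv2.findContours(q,cv2.RETR_EXTERNAL,cv2.CHAIN_APPROX_NONE)
            print(n,k,nm,rect(c,max(cs,key=cv2.contourArea),z))
    red=cv2.inRange(hsv,(0,120,60),(9,255,255)); 
    u,v={"top":(258,278),"side":(322,294)}[n]
    q=np.zeros_like(red);q[v-45:v+46,u-50:u+51]=red[v-45:v+46,u-50:u+51]
    cs,_=cv2.findContours(q,cv2.RETR_EXTERNAL,cv2.CHAIN_APPROX_NONE)
    print(n,"bowl",rect(c,max(cs,key=cv2.contourArea),.05))
    for w in((161,278),(210,190)) if n=="top" else((250,370),(207,290)): print(n,w,ray(c,w,.06))
E
```

```text
top rnd well [645.4   6.   52.   51.4 118.1]
top rnd wellfl [647.3   5.9  52.4  51.8 118.1]Traceback (most recent call last):
  File "<stdin>", line 10, in <module>
ValueError: max() iterable argument is empty
```

```bash
cat > m.py <<'E'
from h import *
import sys
for n,rois in dict(top=dict(rnd=(310,192),obl=(409,193),sq=(357,280),bar=(460,283)),side=dict(rnd=(275,231),obl=(331,176),sq=(378,240),bar=(429,184))).items():
    c=read_camera(n); hsv=cv2.cvtColor(c["frame"],cv2.COLOR_BGR2HSV)
    well=((hsv[...,1]<60)&(hsv[...,2]>75)).astype(np.uint8)
    blk=(c["frame"][...,2]<85).astype(np.uint8)
    for k,(u,v) in rois.items():
        for nm,m,z in(("well",well,.014),("out",blk|well,.014),("outb",blk|well,.0)):
            q=np.zeros_like(m);q[v-40:v+41,u-45:u+46]=m[v-40:v+41,u-45:u+46]
            cs,_=cv2.findContours(q,cv2.RETR_EXTERNAL,cv2.CHAIN_APPROX_NONE)
            if cs: print(n,k,nm,rect(c,max(cs,key=cv2.contourArea),z))
    red=cv2.inRange(hsv,(0,120,60),(9,255,255)); 
    u,v={"top":(258,278),"side":(322,294)}[n]
    q=np.zeros_like(red);q[v-45:v+46,u-50:u+51]=red[v-45:v+46,u-50:u+51]
    cs,_=cv2.findContours(q,cv2.RETR_EXTERNAL,cv2.CHAIN_APPROX_NONE)
    print(n,"bowl",rect(c,max(cs,key=cv2.contourArea),.05))
    for w in((161,278),(210,190)) if n=="top" else((250,370),(207,290)): print(n,w,ray(c,w,.06))
E
python3 m.py
```

```text
top rnd well [646.    6.5  52.7  50.9 136.3]
top rnd out [646.3   6.8  80.9  79.7 156.1]
top rnd outb [649.1   6.7  81.9  80.6 156.1]
top obl well [ 648.7 -202.4  110.4   71.    97.2]
top obl out [ 648.9 -202.1  133.8   93.7   97.3]
top obl outb [ 651.8 -204.7  135.4   94.8   97.3]
top sq well [462.8 -93.1  73.7  72.7  27.2]
top sq out [463.2 -92.7  96.6  96.5  27.3]
top sq outb [463.9 -94.   97.8  97.7  27.3]
top bar well [ 461.  -305.6   88.2   39.4   81.3]
top bar out [ 460.4 -305.6  114.3   61.    81.7]
top bar outb [ 461.  -309.4  115.6   61.8   81.7]
top bowl [462.7 107.9 138.9 138.6  46.3]
top (161, 278) [[0.45966179 0.29696582]]
top (210, 190) [[0.63750837 0.20739571]]
side rnd well [641.1  10.9  50.2  45.3  35.6]
side rnd out [641.4  11.4  93.4  90.  156.5]
side rnd outb [650.4   0.7  94.9  91.4 156.5]
side obl well [ 645.5 -198.1  103.5   67.    97.3]
side obl out [ 644.4 -196.8  148.2  102.    97.4]
side obl outb [ 653.4 -210.9  150.7  103.7   97.4]
side sq well [459.4 -89.   72.5  67.4  27.4]
side sq out [457.3 -88.2 112.  103.8 117.4]
side sq outb [ 463.3 -100.6  113.9  105.5  117.4]
side bar well [ 458.4 -301.9   84.4   35.6   82.2]
side bar out [ 456.7 -300.2  127.8   70.8   81.8]
side bar outb [ 462.7 -316.   129.9   71.9   81.8]
side bowl [476.  128.9  57.3  39.9  38.2]
side (250, 370) [[0.45678026 0.30798539]]
side (207, 290) [[0.61795651 0.22777624]]
```

jog_arm:
  series:
    - {"tx": 35, "ty": -35, "tz": -30, "az": -0.08}
    - {"tx": 70, "ty": -70, "tz": -30, "az": -0.16}
    - {"tx": 105, "ty": -105, "tz": -30, "az": -0.24}
    - {"tx": 140, "ty": -140, "tz": -30, "az": -0.32}
    - {"tx": 175, "ty": -175, "tz": -30, "az": -0.4}
    - {"tx": 210, "ty": -210, "tz": -30, "az": -0.48}
    - {"tx": 245, "ty": -245, "tz": -30, "az": -0.56}
    - {"tx": 280, "ty": -280, "tz": -30, "az": -0.64}
    - {"tx": 315, "ty": -315, "tz": -30, "az": -0.72}
    - {"tx": 350, "ty": -346, "tz": -30, "az": -0.8}
  fingers: -1
  newtons: 40

```text
invalid input
```

```bash
python3 -c "
from h import *
print(plan(460,297,250,14),read_state()['tool_pos'])"
```

```text
[np.float64(530.4), np.float64(-760.6), np.float64(-18.6), np.float64(-1.492), 'j6', 19] [ 0.19823135 -0.59259668  0.23102191]
```

jog_arm:
  series:
    - {"tx": 35, "ty": -35, "tz": -30, "ax": 0, "ay": 0, "az": -0.08}
    - {"tx": 70, "ty": -70, "tz": -30, "ax": 0, "ay": 0, "az": -0.16}
    - {"tx": 105, "ty": -105, "tz": -30, "ax": 0, "ay": 0, "az": -0.24}
    - {"tx": 140, "ty": -140, "tz": -30, "ax": 0, "ay": 0, "az": -0.32}
    - {"tx": 175, "ty": -175, "tz": -30, "ax": 0, "ay": 0, "az": -0.4}
    - {"tx": 210, "ty": -210, "tz": -30, "ax": 0, "ay": 0, "az": -0.48}
    - {"tx": 245, "ty": -245, "tz": -30, "ax": 0, "ay": 0, "az": -0.56}
    - {"tx": 280, "ty": -280, "tz": -30, "ax": 0, "ay": 0, "az": -0.64}
    - {"tx": 315, "ty": -315, "tz": -30, "ax": 0, "ay": 0, "az": -0.72}
    - {"tx": 350, "ty": -346, "tz": -30, "ax": 0, "ay": 0, "az": -0.8}
  fingers: -1
  newtons: 40

```text
t: 1.25
tool_pos: [0.4208, -0.1516, 0.2615]
orientation: [[0.43, 0.903, 0.0], [0.903, -0.43, -0.0], [-0.0, 0.0, -1.0]]
force: [2.0, -1.1, 0.6]
gripper_width: 0.998
grasp_force: 0.0
```

```bash
python3 -c "
from h import *
print(plan(460,297,250,14),read_state()['tool_pos'])"
```

```text
[np.float64(421.8), np.float64(-157.6), np.float64(11.4), np.float64(-0.689), 'j6', 19] [ 0.42075661 -0.15155626  0.26148189]
```

jog_arm:
  series:
    - {"tx": 46, "ty": -17, "tz": 0, "ax": 0, "ay": 0, "az": -0.08}
    - {"tx": 92, "ty": -34, "tz": 0, "ax": 0, "ay": 0, "az": -0.16}
    - {"tx": 138, "ty": -51, "tz": 0, "ax": 0, "ay": 0, "az": -0.24}
    - {"tx": 184, "ty": -68, "tz": 0, "ax": 0, "ay": 0, "az": -0.32}
    - {"tx": 230, "ty": -85, "tz": 0, "ax": 0, "ay": 0, "az": -0.4}
    - {"tx": 276, "ty": -102, "tz": 0, "ax": 0, "ay": 0, "az": -0.48}
    - {"tx": 322, "ty": -119, "tz": 0, "ax": 0, "ay": 0, "az": -0.56}
    - {"tx": 368, "ty": -136, "tz": 0, "ax": 0, "ay": 0, "az": -0.64}
    - {"tx": 410, "ty": -153, "tz": 5, "ax": 0, "ay": 0, "az": -0.69}
    - {"tx": 422, "ty": -158, "tz": 11, "ax": 0, "ay": 0, "az": -0.69}

```text
t: 2.25
tool_pos: [0.4607, 0.2992, 0.2501]
orientation: [[-0.244, 0.97, 0.001], [0.97, 0.244, 0.001], [0.001, 0.001, -1.0]]
force: [-0.3, 0.1, -0.2]
gripper_width: 0.997
grasp_force: 0.0
```

```bash
python3 -c "
from h import *
c=read_camera('wrist');cv2.imwrite('pics/w1.png',c['frame'])
print({k:v for k,v in c.items() if k!='frame'},read_state()['tool_pos'])"
```

```text
{'fov_y': 60.34241203779879, 'cx': 311.5853129522176, 'cy': 237.38668997469688, 'xyz': array([0.44011842, 0.37834058, 0.39333462]), 'rotation': array([[ 0.9696057 ,  0.23128875,  0.07981411],
       [ 0.24466443, -0.91923355, -0.30846232],
       [ 0.00202394,  0.31861449, -0.94788222]])} [0.46034836 0.29870247 0.24890893]
```

View pics/w1.png

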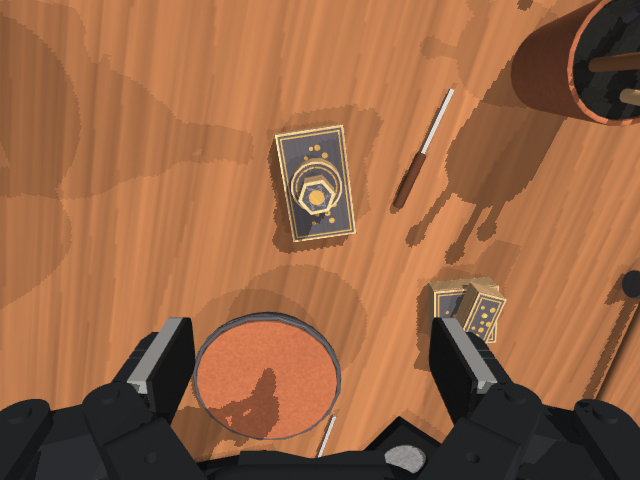

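The wrist view shows the oblong stack centred at about (316,185) with the hexagon at (317,197), the bowl at (267,380), and the bar on the square at (483,312). I'll take a crop for precise pixels.

```bash
python3 -c "
import cv2,numpy as np
f=cv2.imread('pics/w1.png')
a=cv2.resize(f[115:255,262:372],None,fx=5,fy=5,interpolation=cv2.INTER_CUBIC)[:600]
b=cv2.resize(f[160:220,285:350],None,fx=4,fy=4,interpolation=cv2.INTER_CUBIC)
o=np.zeros((600,800,3),np.uint8);o[:600,:550]=a[100:700];o[:240,550:800]=b[:,:250]
cv2.imwrite('pics/w1c.png',a)"
```

```text
Traceback (most recent call last):
ValueError: could not broadcast input array from shape (500,550,3) into shape (600,550,3)
```

```bash
python3 -c "
import cv2
f=cv2.imread('pics/w1.png')
cv2.imwrite('pics/w1c.png',cv2.resize(f[150:226,278:358],None,fx=7,fy=7,interpolation=cv2.INTER_CUBIC))"
```

```text
(no output)
```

View pics/w1c.png

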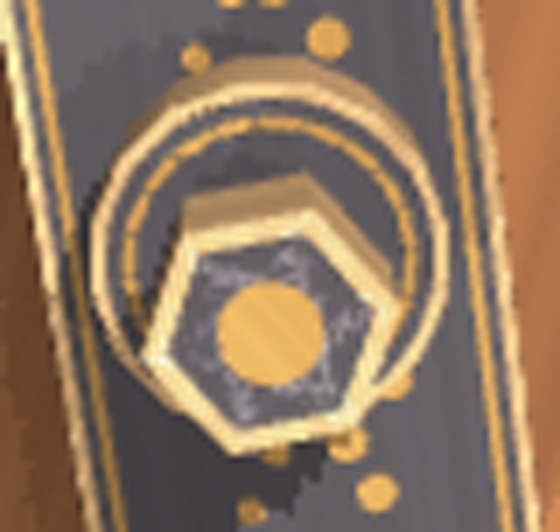

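The crop shows the hexagon's top corners clearly and the round plaque's rim (left 92, right 448, top 80).

```bash
python3 - <<'E'
from h import *
c=read_camera('wrist')
up=lambda p:(np.array(p,float)+.5)/7-.5+[278,150]
h=up([(190,237),(310,210),(400,305),(355,415),(232,450),(147,357)])
w=ray(c,h,.072)*1000; print(w.round(1),w.mean(0))
e=np.roll(w,-1,0)-w; print(np.linalg.norm(e,axis=1).round(1)); n=(np.degrees(np.arctan2(e[:,1],e[:,0]))+90)%60; print(n)
r=ray(c,up([(92,255),(448,245),(275,80)]),.048)*1000; print(r)
ctr=w.mean(0)
for a in (n.mean(),n.mean()+60,n.mean()+120): print(a,plan(*ctr,80,a))
E
```

```text
[[450.3 315.5]
 [462.5 321.7]
 [475.1 313.7]
 [473.4 300.1]
 [460.8 292.7]
 [448.8 300.9]] [461.81258048 307.43416699]
[13.8 14.9 13.7 14.6 14.6 14.6]
[56.85781812 57.53786264 53.06534677  0.47188746 55.48002541 54.27219852]
[[440.07875924 305.79419331]
 [481.39692102 317.40037736]
 [456.30790033 331.4667803 ]]
46.28085648631541 [np.float64(10.1), np.float64(4.4), np.float64(169.2), np.float64(-0.564), 'j6', 13]
106.2808564863154 [np.float64(10.1), np.float64(4.4), np.float64(169.2), np.float64(-1.611), 'j6', 73]
166.2808564863154 [np.float64(10.1), np.float64(4.4), np.float64(169.2), np.float64(0.484), 'j6', 47]
```

jog_arm:
  series:
    - {"tx": 5, "ty": 2, "tz": 20, "ax": 0, "ay": 0, "az": 0.1}
    - {"tx": 10, "ty": 4.4, "tz": 50, "ax": 0, "ay": 0, "az": 0.2}
    - {"tx": 10, "ty": 4.4, "tz": 80, "ax": 0, "ay": 0, "az": 0.31}
    - {"tx": 10, "ty": 4.4, "tz": 110, "ax": 0, "ay": 0, "az": 0.31}
    - {"tx": 10, "ty": 4.4, "tz": 140, "ax": 0, "ay": 0, "az": 0.31}
    - {"tx": 10, "ty": 4.4, "tz": 160, "ax": 0, "ay": 0, "az": 0.31}
    - {"tx": 10, "ty": 4.4, "tz": 175, "ax": 0, "ay": 0, "az": 0.31}
    - {"tx": 10, "ty": 4.4, "tz": 185, "ax": 0, "ay": 0, "az": 0.31}
    - {"tx": 10, "ty": 4.4, "tz": 191, "ax": 0, "ay": 0, "az": 0.31}
    - {"tx": 10, "ty": 4.4, "tz": 191, "ax": 0, "ay": 0, "az": 0.31}

```text
t: 3.35
tool_pos: [0.4627, 0.3054, 0.0591]
orientation: [[0.069, 0.998, -0.001], [0.998, -0.069, -0.0], [-0.0, -0.0, -1.0]]
force: [-0.7, 0.1, 0.4]
gripper_width: 0.999
grasp_force: 0.0
```

jog_arm:
  series:
    - {"tx": 0, "ty": 0, "tz": 0, "ax": 0, "ay": 0, "az": 0}
    - {"tx": 0, "ty": 0, "tz": 0, "ax": 0, "ay": 0, "az": 0}
    - {"tx": 0, "ty": 0, "tz": 0, "ax": 0, "ay": 0, "az": 0}
    - {"tx": 0, "ty": 0, "tz": 0, "ax": 0, "ay": 0, "az": 0}
    - {"tx": 0, "ty": 0, "tz": 0, "ax": 0, "ay": 0, "az": 0}
    - {"tx": 0, "ty": 0, "tz": 0, "ax": 0, "ay": 0, "az": 0}
    - {"tx": 0, "ty": 0, "tz": 0, "ax": 0, "ay": 0, "az": 0}
    - {"tx": 0, "ty": 0, "tz": 0, "ax": 0, "ay": 0, "az": 0}
    - {"tx": 0, "ty": 0, "tz": 0, "ax": 0, "ay": 0, "az": 0}
    - {"tx": 0, "ty": 0, "tz": 0, "ax": 0, "ay": 0, "az": 0}
  fingers: 1
  newtons: 40

```text
t: 4.35
tool_pos: [0.4628, 0.3061, 0.0597]
orientation: [[0.068, 0.998, 0.001], [0.998, -0.068, 0.0], [0.0, 0.0, -1.0]]
force: [-2.4, -0.7, 6.7]
gripper_width: 0.288
grasp_force: 39.1
```

```bash
python3 -c "
from h import *
s=read_state();print(s['tool_pos'],s['gripper_width']*85,s['grasp_force'])
print(plan(463,108,60))"
```

```text
[0.46279708 0.30614219 0.05974603] 24.477067232592 39.08194586634636
[np.float64(-197.7), np.float64(13.6), np.float64(-0.3)]
```

jog_arm:
  series:
    - {"tx": 0, "ty": 0, "tz": -10, "ax": 0, "ay": 0, "az": 0}
    - {"tx": 0, "ty": 0, "tz": -30, "ax": 0, "ay": 0, "az": 0}
    - {"tx": -10, "ty": 0.5, "tz": -55, "ax": 0, "ay": 0, "az": 0}
    - {"tx": -35, "ty": 2, "tz": -75, "ax": 0, "ay": 0, "az": 0}
    - {"tx": -65, "ty": 4, "tz": -85, "ax": 0, "ay": 0, "az": 0}
    - {"tx": -100, "ty": 7, "tz": -85, "ax": 0, "ay": 0, "az": 0}
    - {"tx": -135, "ty": 9, "tz": -85, "ax": 0, "ay": 0, "az": 0}
    - {"tx": -165, "ty": 11, "tz": -80, "ax": 0, "ay": 0, "az": 0}
    - {"tx": -185, "ty": 13, "tz": -65, "ax": 0, "ay": 0, "az": 0}
    - {"tx": -198, "ty": 13.6, "tz": -50, "ax": 0, "ay": 0, "az": 0}

```text
t: 5.35
tool_pos: [0.4632, 0.1061, 0.1098]
orientation: [[0.069, 0.998, 0.002], [0.998, -0.069, 0.0], [0.0, 0.002, -1.0]]
force: [-0.1, 0.7, 0.4]
gripper_width: 0.293
grasp_force: 39.6
```

jog_arm:
  series:
    - {"tx": 0, "ty": 0, "tz": 10, "ax": 0, "ay": 0, "az": 0}
    - {"tx": 0, "ty": 0, "tz": 22, "ax": 0, "ay": 0, "az": 0}
    - {"tx": 0, "ty": 0, "tz": 32, "ax": 0, "ay": 0, "az": 0}
    - {"tx": 0, "ty": 0, "tz": 39, "ax": 0, "ay": 0, "az": 0}
    - {"tx": 0, "ty": 0, "tz": 43, "ax": 0, "ay": 0, "az": 0}
    - {"tx": 0, "ty": 0, "tz": 45, "ax": 0, "ay": 0, "az": 0}
    - {"tx": 0, "ty": 0, "tz": 46, "ax": 0, "ay": 0, "az": 0}
    - {"tx": 0, "ty": 0, "tz": 47, "ax": 0, "ay": 0, "az": 0}
    - {"tx": 0, "ty": 0, "tz": 47, "ax": 0, "ay": 0, "az": 0}
    - {"tx": 0, "ty": 0, "tz": 47, "ax": 0, "ay": 0, "az": 0}

```text
t: 6.35
tool_pos: [0.4629, 0.1075, 0.0625]
orientation: [[0.068, 0.998, 0.0], [0.998, -0.068, 0.0], [0.0, 0.0, -1.0]]
force: [-0.7, -0.3, 0.3]
gripper_width: 0.294
grasp_force: 39.6
```

```bash
python3 -c "
from h import *
for i in range(2):
  s=read_state();print(s['tool_pos'],s['gripper_width']*85,s['grasp_force'],s['force'])
  c=read_camera('side')
cv2.imwrite('pics/s2.png',cv2.resize(c['frame'][150:450,150:450],None,fx=2,fy=2))
"
```

```text
[0.46292167 0.10754884 0.06246804] 24.96560520227131 39.599142868537456 [-0.69269391 -0.29140711  0.3248243 ]
[0.46289943 0.1075181  0.06243475] 25.090531202974656 39.599831881932914 [-0.28630288  0.55399598 -0.0116013 ]
```

View pics/s2.png

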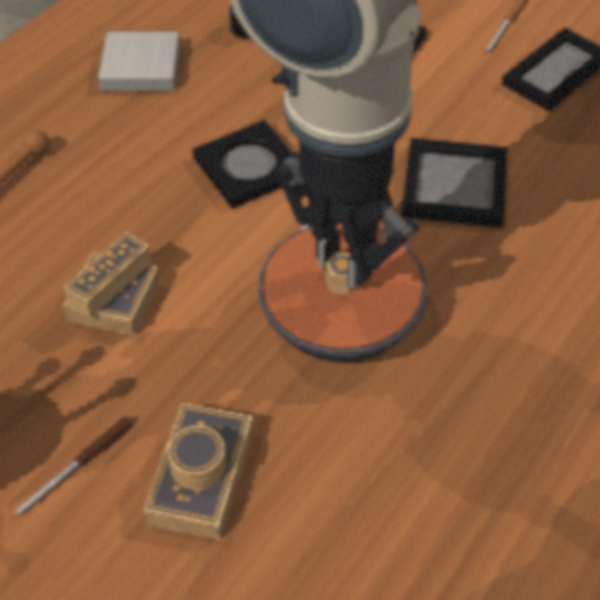

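The hexagon is held just above the centre of the pitch, and the round plaque still sits on the oblong. Releasing now.

jog_arm:
  series:
    - {"tx": 0, "ty": 0, "tz": 0.5, "ax": 0, "ay": 0, "az": 0}
    - {"tx": 0, "ty": 0, "tz": 0.5, "ax": 0, "ay": 0, "az": 0}
    - {"tx": 0, "ty": 0, "tz": 0.5, "ax": 0, "ay": 0, "az": 0}
    - {"tx": 0, "ty": 0, "tz": 0.5, "ax": 0, "ay": 0, "az": 0}
    - {"tx": 0, "ty": 0, "tz": 0.5, "ax": 0, "ay": 0, "az": 0}
    - {"tx": 0, "ty": 0, "tz": 0, "ax": 0, "ay": 0, "az": 0}
    - {"tx": 0, "ty": 0, "tz": -5, "ax": 0, "ay": 0, "az": 0}
    - {"tx": 0, "ty": 0, "tz": -20, "ax": 0, "ay": 0, "az": 0}
    - {"tx": 0, "ty": 0, "tz": -40, "ax": 0, "ay": 0, "az": 0}
    - {"tx": 0, "ty": 0, "tz": -70, "ax": 0, "ay": 0, "az": 0}
  fingers: -1

```text
t: 7.45
tool_pos: [0.4621, 0.1074, 0.1326]
orientation: [[0.068, 0.998, -0.002], [0.998, -0.068, -0.0], [-0.0, -0.002, -1.0]]
force: [0.1, 0.0, -0.3]
gripper_width: 0.999
grasp_force: 0.0
```

jog_arm:
  series:
    - {"tx": 0, "ty": 0, "tz": -40, "ax": 0, "ay": 0, "az": 0}
    - {"tx": 15, "ty": 5, "tz": -80, "ax": 0, "ay": 0, "az": 0}
    - {"tx": 30, "ty": 15, "tz": -120, "ax": 0, "ay": 0, "az": 0}
    - {"tx": 50, "ty": 30, "tz": -150, "ax": 0, "ay": 0, "az": 0}
    - {"tx": 75, "ty": 45, "tz": -168, "ax": 0, "ay": 0, "az": 0}
    - {"tx": 100, "ty": 60, "tz": -168, "ax": 0, "ay": 0, "az": 0}
    - {"tx": 117, "ty": 69, "tz": -168, "ax": 0, "ay": 0, "az": 0}
    - {"tx": 117, "ty": 69, "tz": -168, "ax": 0, "ay": 0, "az": 0}
    - {"tx": 117, "ty": 69, "tz": -168, "ax": 0, "ay": 0, "az": 0}
    - {"tx": 117, "ty": 69, "tz": -168, "ax": 0, "ay": 0, "az": 0}

```text
t: 8.45
tool_pos: [0.539, 0.2189, 0.3003]
orientation: [[0.068, 0.998, -0.0], [0.998, -0.068, -0.0], [-0.0, -0.0, -1.0]]
force: [0.2, -0.2, 0.2]
gripper_width: 1.002
grasp_force: 0.0
```

```bash
python3 -c "
from h import *
c=read_camera('wrist');cv2.imwrite('pics/w3.png',c['frame'])
f=c['frame']
o=proj(c,[[.461,.311,.048],[.63,.21,.048],[.463,.108,.074]]).round().astype(int);print(o)
C=lambda p,w,h,k:cv2.resize(f[max(0,p[1]-h):p[1]+h,max(0,p[0]-w):p[0]+w],None,fx=k,fy=k,interpolation=cv2.INTER_CUBIC)
a=C(o[0],50,75,4);b=C(o[1],50,75,4);print(a.shape,b.shape,'origins',o[0]-[50,75],o[1]-[50,75])
cv2.imwrite('pics/w3c.png',np.hstack([a,b]))
"
```

```text
[[219  93]
 [406 190]
 [243 307]]
(600, 400, 3) (600, 400, 3) origins [169  18] [356 115]
```

View pics/w3c.png

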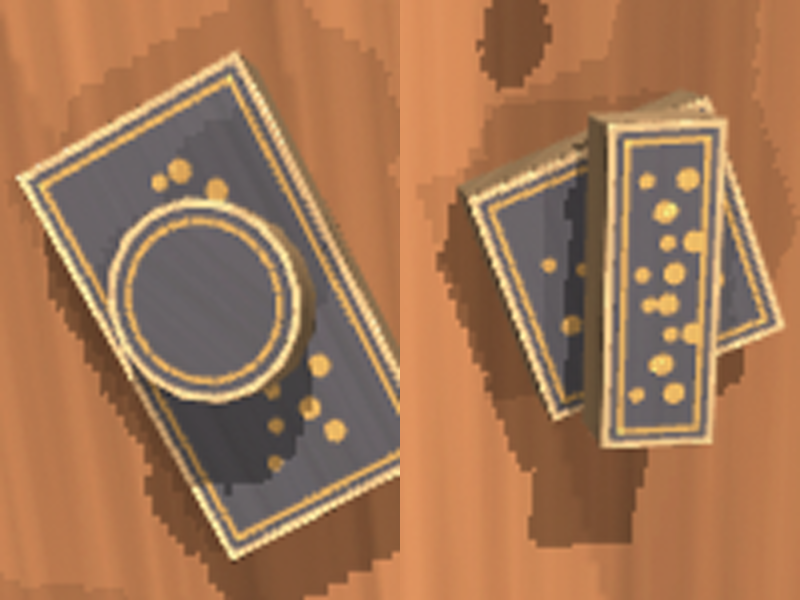

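The left crop shows the round's rim (108–302, 198–402) and the oblong's corners. The right crop shows the bar's corners (607,121), (727,121), (712,444) and (604,446), and the square's corners.

```bash
python3 - <<'E'
from h import *
c=read_camera('wrist')
up=lambda p,o:(np.array(p,float)+.5)/4-.5+o
A=np.array([169,18]);B=np.array([356,115])
r=ray(c,up([(108,300),(302,300),(205,198),(205,402),(205,300)],A),.048)*1000
print('round',r[4],np.linalg.norm(r[0]-r[1]),np.linalg.norm(r[2]-r[3]))
def show(n,p,z):
    w=ray(c,p,z)*1000; e=np.diff(w,axis=0); print(n,'ctr',w.mean(0),'len',np.linalg.norm(e,axis=1).round(1),'ang',np.degrees(np.arctan2(e[:,1],e[:,0])).round(1)); return w
w=show('obl',up([(20,178),(237,55),(237,555)],A),.024); 
show('obl3',up([(237,55),(20,178),(237,555)],A),.024); print('obl ctr',(w[1]+w[2])/2)
b=show('bar',up([(207,121),(327,121),(312,444),(204,446)],B),.048)
show('sq',up([(68,192),(307,98),(384,325),(158,414)],B),.024)
print(plan(*r[4],38,14))
E
```

```text
round [462.19097793 310.92279948] 43.84286015381155 43.63970228976967
obl ctr [448.80447756 318.6572297 ] len [ 58.7 113.8] ang [ 22.5 -97.6]
obl3 ctr [448.80447756 318.6572297 ] len [58.7 98.5] ang [-157.5  -66.6]
obl ctr [464.36673433 307.33066812]
bar ctr [645.26489398 212.06344307] len [28.2 79.5 27. ] ang [ -3.9 -91.  177.2]
sq ctr [642.77987778 214.57437679] len [62.7 62.9 61.9] ang [  17.8  -70.1 -161.1]
[np.float64(86.5), np.float64(-83.1), np.float64(262.5), np.float64(-0.313), 'j6', 20]
```

jog_arm:
  series:
    - {"tx": 15, "ty": -14, "tz": 10, "ax": 0, "ay": 0, "az": 0}
    - {"tx": 35, "ty": -34, "tz": 35, "ax": 0, "ay": 0, "az": 0}
    - {"tx": 55, "ty": -53, "tz": 70, "ax": 0, "ay": 0, "az": 0}
    - {"tx": 75, "ty": -72, "tz": 105, "ax": 0, "ay": 0, "az": 0}
    - {"tx": 86, "ty": -83, "tz": 145, "ax": 0, "ay": 0, "az": 0}
    - {"tx": 86.5, "ty": -83, "tz": 185, "ax": 0, "ay": 0, "az": 0}
    - {"tx": 86.5, "ty": -83, "tz": 220, "ax": 0, "ay": 0, "az": 0}
    - {"tx": 86.5, "ty": -83, "tz": 245, "ax": 0, "ay": 0, "az": 0}
    - {"tx": 86.5, "ty": -83, "tz": 259, "ax": 0, "ay": 0, "az": 0}
    - {"tx": 86.5, "ty": -83, "tz": 265, "ax": 0, "ay": 0, "az": 0}

```text
t: 9.55
tool_pos: [0.4621, 0.3108, 0.0341]
orientation: [[0.068, 0.998, -0.002], [0.998, -0.068, -0.001], [-0.001, -0.002, -1.0]]
force: [0.2, -0.4, 1.2]
gripper_width: 0.996
grasp_force: 0.0
```

jog_arm:
  series:
    - {"tx": 0, "ty": 0, "tz": 0, "ax": 0, "ay": 0, "az": 0}
    - {"tx": 0, "ty": 0, "tz": 0, "ax": 0, "ay": 0, "az": 0}
    - {"tx": 0, "ty": 0, "tz": 0, "ax": 0, "ay": 0, "az": 0}
    - {"tx": 0, "ty": 0, "tz": 0, "ax": 0, "ay": 0, "az": 0}
    - {"tx": 0, "ty": 0, "tz": 0, "ax": 0, "ay": 0, "az": 0}
    - {"tx": 0, "ty": 0, "tz": 0, "ax": 0, "ay": 0, "az": 0}
    - {"tx": 0, "ty": 0, "tz": 0, "ax": 0, "ay": 0, "az": 0}
    - {"tx": 0, "ty": 0, "tz": 0, "ax": 0, "ay": 0, "az": 0}
    - {"tx": 0, "ty": 0, "tz": 0, "ax": 0, "ay": 0, "az": 0}
    - {"tx": 0, "ty": 0, "tz": 0, "ax": 0, "ay": 0, "az": 0}
  fingers: 1
  newtons: 50

```text
t: 10.55
tool_pos: [0.4632, 0.3117, 0.0367]
orientation: [[0.068, 0.998, 0.002], [0.998, -0.068, 0.001], [0.001, 0.002, -1.0]]
force: [-1.3, -2.2, 11.7]
gripper_width: 0.489
grasp_force: 49.0
```

```bash
python3 -c "
from h import *
s=read_state();print(s['tool_pos'],s['gripper_width']*85,s['grasp_force'],s['force'])
print(plan(646.5,6.5,17))"
```

```text
[0.46324078 0.31172084 0.03667881] 41.6035996156318 48.96199196577072 [-1.33365176 -2.21549517 11.73777996]
[np.float64(-292.1), np.float64(203.5), np.float64(19.8)]
```

jog_arm:
  series:
    - {"tx": 0, "ty": 0, "tz": -15, "ax": 0, "ay": 0, "az": 0}
    - {"tx": -5, "ty": 3, "tz": -45, "ax": 0, "ay": 0, "az": 0}
    - {"tx": -30, "ty": 21, "tz": -75, "ax": 0, "ay": 0, "az": 0}
    - {"tx": -65, "ty": 45, "tz": -95, "ax": 0, "ay": 0, "az": 0}
    - {"tx": -105, "ty": 73, "tz": -100, "ax": 0, "ay": 0, "az": 0}
    - {"tx": -145, "ty": 101, "tz": -100, "ax": 0, "ay": 0, "az": 0}
    - {"tx": -185, "ty": 129, "tz": -100, "ax": 0, "ay": 0, "az": 0}
    - {"tx": -225, "ty": 157, "tz": -100, "ax": 0, "ay": 0, "az": 0}
    - {"tx": -260, "ty": 181, "tz": -95, "ax": 0, "ay": 0, "az": 0}
    - {"tx": -285, "ty": 199, "tz": -80, "ax": 0, "ay": 0, "az": 0}

```text
t: 11.55
tool_pos: [0.6441, 0.0108, 0.1171]
orientation: [[0.069, 0.998, 0.004], [0.998, -0.069, -0.001], [-0.0, 0.004, -1.0]]
force: [1.1, 0.5, -0.4]
gripper_width: 0.491
grasp_force: 51.1
```

jog_arm:
  series:
    - {"tx": -5, "ty": 3.5, "tz": 15, "ax": 0, "ay": 0, "az": 0}
    - {"tx": -7, "ty": 4.5, "tz": 35, "ax": 0, "ay": 0, "az": 0}
    - {"tx": -7, "ty": 4.5, "tz": 55, "ax": 0, "ay": 0, "az": 0}
    - {"tx": -7, "ty": 4.5, "tz": 70, "ax": 0, "ay": 0, "az": 0}
    - {"tx": -7, "ty": 4.5, "tz": 75, "ax": 0, "ay": 0, "az": 0}
    - {"tx": -7, "ty": 4.5, "tz": 78, "ax": 0, "ay": 0, "az": 0}
    - {"tx": -7, "ty": 4.5, "tz": 80, "ax": 0, "ay": 0, "az": 0}
    - {"tx": -7, "ty": 4.5, "tz": 80, "ax": 0, "ay": 0, "az": 0}
    - {"tx": -7, "ty": 4.5, "tz": 80, "ax": 0, "ay": 0, "az": 0}
    - {"tx": -7, "ty": 4.5, "tz": 80, "ax": 0, "ay": 0, "az": 0}

```text
t: 12.55
tool_pos: [0.6461, 0.0064, 0.0358]
orientation: [[0.068, 0.998, 0.001], [0.998, -0.068, -0.0], [0.0, 0.001, -1.0]]
force: [-0.8, 0.6, -0.5]
gripper_width: 0.491
grasp_force: 51.1
```

```bash
python3 -c "
from h import *
s=read_state();print(s['tool_pos'],s['gripper_width']*85,s['grasp_force'],s['force'])
print(plan(646.5,6.5,18))
c=read_camera('wrist')
cv2.imwrite('pics/w4.png',c['frame'])"
```

```text
[0.64610449 0.00636748 0.03578151] 41.74087121919418 51.09196990728378 [-0.79656056  0.62172573 -0.47721114]
[np.float64(0.2), np.float64(0.4), np.float64(17.8)]
```

View pics/w4.png

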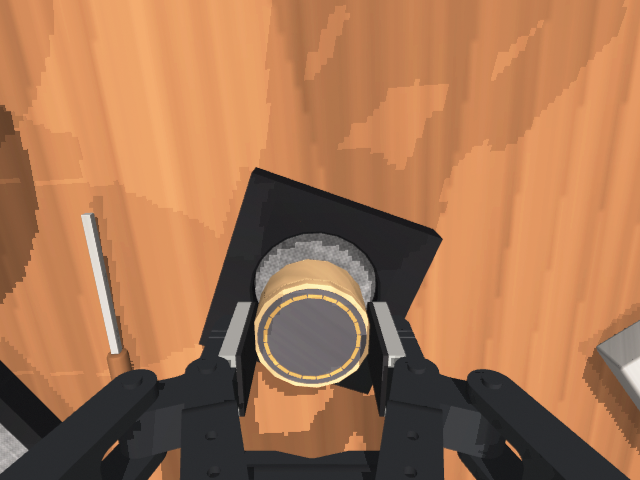

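The round hangs centred over its well (plaque centre at 312,337, well at 315,285). I'll lower it, release it, and move over the bar.

jog_arm:
  series:
    - {"tx": 0, "ty": 0, "tz": 5, "ax": 0, "ay": 0, "az": 0}
    - {"tx": 0, "ty": 0, "tz": 10, "ax": 0, "ay": 0, "az": 0}
    - {"tx": 0, "ty": 0, "tz": 14, "ax": 0, "ay": 0, "az": 0}
    - {"tx": 0, "ty": 0, "tz": 16, "ax": 0, "ay": 0, "az": 0}
    - {"tx": 0, "ty": 0, "tz": 17, "ax": 0, "ay": 0, "az": 0}
    - {"tx": 0, "ty": 0, "tz": 18, "ax": 0, "ay": 0, "az": 0}
    - {"tx": 0, "ty": 0, "tz": 18, "ax": 0, "ay": 0, "az": 0}
    - {"tx": 0, "ty": 0, "tz": 18, "ax": 0, "ay": 0, "az": 0}
    - {"tx": 0, "ty": 0, "tz": 18, "ax": 0, "ay": 0, "az": 0}
    - {"tx": 0, "ty": 0, "tz": 18, "ax": 0, "ay": 0, "az": 0}

```text
t: 13.6
tool_pos: [0.6457, 0.0064, 0.0177]
orientation: [[0.068, 0.998, -0.0], [0.998, -0.068, -0.0], [-0.0, -0.0, -1.0]]
force: [-3.9, -0.4, 5.4]
gripper_width: 0.489
grasp_force: 52.0
```

jog_arm:
  series:
    - {"tx": 0, "ty": 0, "tz": 0, "ax": 0, "ay": 0, "az": 0}
    - {"tx": 0, "ty": 0, "tz": 0, "ax": 0, "ay": 0, "az": 0}
    - {"tx": 0, "ty": 0, "tz": 0, "ax": 0, "ay": 0, "az": 0}
    - {"tx": 0, "ty": 0, "tz": 0, "ax": 0, "ay": 0, "az": 0}
    - {"tx": 0, "ty": 0, "tz": 0, "ax": 0, "ay": 0, "az": 0}
    - {"tx": 0, "ty": 0, "tz": 0, "ax": 0, "ay": 0, "az": 0}
    - {"tx": 0, "ty": 0, "tz": -5, "ax": 0, "ay": 0, "az": 0}
    - {"tx": 0, "ty": 0, "tz": -20, "ax": 0, "ay": 0, "az": 0}
    - {"tx": 0, "ty": 0, "tz": -50, "ax": 0, "ay": 0, "az": 0}
    - {"tx": 0, "ty": 0, "tz": -90, "ax": 0, "ay": 0, "az": 0}
  fingers: -1

```text
t: 14.6
tool_pos: [0.645, 0.0064, 0.1081]
orientation: [[0.068, 0.998, -0.002], [0.998, -0.068, 0.0], [0.0, -0.002, -1.0]]
force: [0.4, -0.3, 0.4]
gripper_width: 1.003
grasp_force: 0.0
```

jog_arm:
  series:
    - {"tx": 5, "ty": 0, "tz": -40, "ax": 0, "ay": 0, "az": 0}
    - {"tx": 25, "ty": -2, "tz": -70, "ax": 0, "ay": 0, "az": 0}
    - {"tx": 55, "ty": -4, "tz": -80, "ax": 0, "ay": 0, "az": 0}
    - {"tx": 90, "ty": -7, "tz": -80, "ax": 0, "ay": 0, "az": 0}
    - {"tx": 130, "ty": -10, "tz": -80, "ax": 0, "ay": 0, "az": -0.02}
    - {"tx": 165, "ty": -12, "tz": -80, "ax": 0, "ay": 0, "az": -0.04}
    - {"tx": 190, "ty": -14, "tz": -80, "ax": 0, "ay": 0, "az": -0.04}
    - {"tx": 205, "ty": -15, "tz": -80, "ax": 0, "ay": 0, "az": -0.04}
    - {"tx": 205, "ty": -15, "tz": -80, "ax": 0, "ay": 0, "az": -0.04}
    - {"tx": 205, "ty": -15, "tz": -80, "ax": 0, "ay": 0, "az": -0.04}

```text
t: 15.6
tool_pos: [0.6449, 0.2112, 0.1877]
orientation: [[0.028, 1.0, 0.0], [1.0, -0.028, -0.0], [-0.0, 0.0, -1.0]]
force: [-0.1, -1.1, -0.6]
gripper_width: 1.002
grasp_force: 0.0
```

```bash
cat > g.py <<'E'
from h import *
import sys
c=read_camera('wrist'); f=c['frame']
def find(z,near,lo,hi):
    """outer contour of plaque (pale wood rim + plate vs wood bench): dark-blue plate mask, rect on plane z"""
    b,g,r=[f[...,i].astype(int) for i in range(3)]
    m=((r-b<25)&(r>60)).astype(np.uint8)
    cs,_=cv2.findContours(m,cv2.RETR_EXTERNAL,cv2.CHAIN_APPROX_NONE)
    for k in cs:
        if cv2.contourArea(k)<150: continue
        q=rect(c,k,z)
        if np.hypot(q[0]-near[0],q[1]-near[1])<60 and lo<q[2]<hi: print(z,q)
if __name__=="__main__":
    find(.048,(645,212),60,100); find(.024,(645,212),20,100); find(.029,(646,6.5),20,80)
    print(read_state()['tool_pos'],plan(645.3,212,36,-1.5)); cv2.imwrite('pics/w5.png',f)
E
python3 g.py
```

```text
0.048 [644.7 211.9  74.9  23.5  89.1]
0.024 [618.8 208.7  56.6  20.7  89.7]
0.024 [668.3 215.8  47.9  15.5  89.3]
0.024 [644.6 205.   81.3  25.5  89.1]
0.029 [645.4   4.3  32.1  31.  178.4]
0.029 [662.5  32.4  40.7  13.8 122.1]
[0.64489589 0.21081472 0.18760713] [np.float64(1.2), np.float64(0.4), np.float64(151.6), np.float64(-0.003), 'j6', 20]
```

View pics/w5.png

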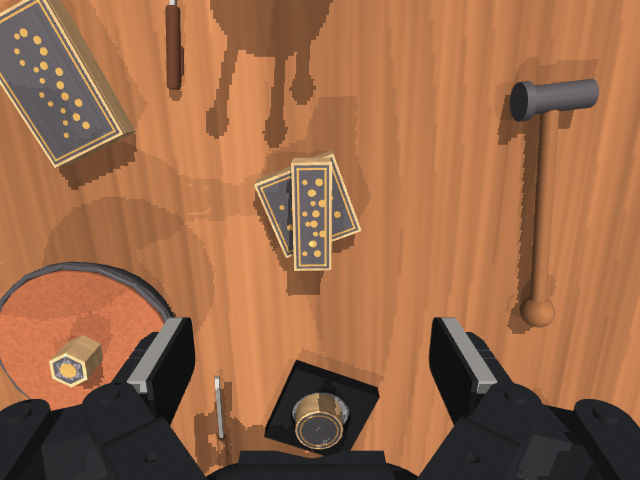

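The round stands upright in its well (320,425), the hexagon is upright on the pitch (70,370), and the bar is at (312,215) where I measured it. Next I grasp the bar.

jog_arm:
  series:
    - {"tx": 1, "ty": 0, "tz": 20, "ax": 0, "ay": 0, "az": 0}
    - {"tx": 1, "ty": 0, "tz": 45, "ax": 0, "ay": 0, "az": -0.01}
    - {"tx": 1, "ty": 0, "tz": 75, "ax": 0, "ay": 0, "az": -0.01}
    - {"tx": 1, "ty": 0, "tz": 105, "ax": 0, "ay": 0, "az": -0.01}
    - {"tx": 1, "ty": 0, "tz": 127, "ax": 0, "ay": 0, "az": -0.01}
    - {"tx": 1, "ty": 0, "tz": 140, "ax": 0, "ay": 0, "az": -0.01}
    - {"tx": 1, "ty": 0, "tz": 148, "ax": 0, "ay": 0, "az": -0.01}
    - {"tx": 1, "ty": 0, "tz": 152, "ax": 0, "ay": 0, "az": -0.01}
    - {"tx": 1, "ty": 0, "tz": 152, "ax": 0, "ay": 0, "az": -0.01}
    - {"tx": 1, "ty": 0, "tz": 152, "ax": 0, "ay": 0, "az": -0.01}

```text
t: 16.65
tool_pos: [0.6454, 0.213, 0.0362]
orientation: [[0.018, 1.0, 0.001], [1.0, -0.018, 0.0], [0.0, 0.001, -1.0]]
force: [0.6, -0.0, -0.9]
gripper_width: 1.0
grasp_force: 0.0
```

jog_arm:
  series:
    - {"tx": 0, "ty": 0, "tz": 0, "ax": 0, "ay": 0, "az": 0}
    - {"tx": 0, "ty": 0, "tz": 0, "ax": 0, "ay": 0, "az": 0}
    - {"tx": 0, "ty": 0, "tz": 0, "ax": 0, "ay": 0, "az": 0}
    - {"tx": 0, "ty": 0, "tz": 0, "ax": 0, "ay": 0, "az": 0}
    - {"tx": 0, "ty": 0, "tz": 0, "ax": 0, "ay": 0, "az": 0}
    - {"tx": 0, "ty": 0, "tz": 0, "ax": 0, "ay": 0, "az": 0}
    - {"tx": 0, "ty": 0, "tz": 0, "ax": 0, "ay": 0, "az": 0}
    - {"tx": 0, "ty": 0, "tz": 0, "ax": 0, "ay": 0, "az": 0}
    - {"tx": 0, "ty": 0, "tz": 0, "ax": 0, "ay": 0, "az": 0}
    - {"tx": 0, "ty": 0, "tz": 0, "ax": 0, "ay": 0, "az": 0}
  fingers: 1
  newtons: 50

```text
t: 17.65
tool_pos: [0.6451, 0.213, 0.0357]
orientation: [[0.018, 1.0, 0.001], [1.0, -0.018, 0.0], [0.0, 0.001, -1.0]]
force: [-0.8, -0.3, 5.8]
gripper_width: 0.317
grasp_force: 50.0
```

```bash
python3 -c "
from h import *
s=read_state();print(s['tool_pos'],s['gripper_width']*85,s['grasp_force'],s['force'],s['joint_pos'])
print(plan(461,-305.6,50,-8.4))"
```

```text
[0.64509563 0.21297228 0.03568228] 26.90697486099874 49.995218217372894 [-0.83091251 -0.2549288   5.75791465] [1.32368849e+01 4.47282978e+01 7.85782849e+01 3.13568702e-04
 5.66578733e+01 1.42654584e+01]
[np.float64(-521.8), np.float64(-174.7), np.float64(-14.5), np.float64(0.129), 'j6', 25]
```

jog_arm:
  series:
    - {"tx": 0, "ty": 0, "tz": -15, "ax": 0, "ay": 0, "az": 0}
    - {"tx": -10, "ty": -3, "tz": -45, "ax": 0, "ay": 0, "az": 0.01}
    - {"tx": -40, "ty": -13, "tz": -70, "ax": 0, "ay": 0, "az": 0.03}
    - {"tx": -80, "ty": -27, "tz": -80, "ax": 0, "ay": 0, "az": 0.05}
    - {"tx": -122, "ty": -41, "tz": -80, "ax": 0, "ay": 0, "az": 0.07}
    - {"tx": -164, "ty": -55, "tz": -80, "ax": 0, "ay": 0, "az": 0.09}
    - {"tx": -206, "ty": -69, "tz": -80, "ax": 0, "ay": 0, "az": 0.11}
    - {"tx": -248, "ty": -83, "tz": -80, "ax": 0, "ay": 0, "az": 0.13}
    - {"tx": -290, "ty": -97, "tz": -80, "ax": 0, "ay": 0, "az": 0.13}
    - {"tx": -332, "ty": -111, "tz": -80, "ax": 0, "ay": 0, "az": 0.13}

```text
t: 18.65
tool_pos: [0.5273, -0.1186, 0.1162]
orientation: [[0.147, 0.989, 0.001], [0.989, -0.147, -0.0], [-0.0, 0.001, -1.0]]
force: [0.4, -0.6, -1.1]
gripper_width: 0.312
grasp_force: 49.5
```

```bash
python3 -c "
from h import *
print(plan(461,-305.6,45,-8.4))"
```

```text
[np.float64(-194.7), np.float64(-38.1), np.float64(71.2), np.float64(-0.001), 'j6', 25]
```

jog_arm:
  series:
    - {"tx": -38, "ty": -7, "tz": 0, "ax": 0, "ay": 0, "az": 0}
    - {"tx": -76, "ty": -15, "tz": 0, "ax": 0, "ay": 0, "az": 0}
    - {"tx": -114, "ty": -22, "tz": 0, "ax": 0, "ay": 0, "az": 0}
    - {"tx": -150, "ty": -29, "tz": 0, "ax": 0, "ay": 0, "az": 0}
    - {"tx": -177, "ty": -35, "tz": 10, "ax": 0, "ay": 0, "az": 0}
    - {"tx": -190, "ty": -37, "tz": 25, "ax": 0, "ay": 0, "az": 0}
    - {"tx": -195, "ty": -38, "tz": 42, "ax": 0, "ay": 0, "az": 0}
    - {"tx": -195, "ty": -38, "tz": 60, "ax": 0, "ay": 0, "az": 0}
    - {"tx": -195, "ty": -38, "tz": 71, "ax": 0, "ay": 0, "az": 0}
    - {"tx": -195, "ty": -38, "tz": 71, "ax": 0, "ay": 0, "az": 0}

```text
t: 19.65
tool_pos: [0.4611, -0.3033, 0.043]
orientation: [[0.147, 0.989, -0.002], [0.989, -0.147, 0.002], [0.001, -0.002, -1.0]]
force: [-0.3, -0.3, -0.9]
gripper_width: 0.31
grasp_force: 49.4
```

```bash
python3 -c "
from h import *
s=read_state();print(plan(461,-305.6,17.5,-8.4),s['tool_pos'],s['force'])
c=read_camera('wrist');cv2.imwrite('pics/w6.png',c['frame'])"
```

```text
[np.float64(-2.3), np.float64(0.3), np.float64(25.5), np.float64(-0.001), 'j6', 25] [ 0.46108782 -0.30331431  0.04304791] [-0.30549565 -0.28080017 -0.90073162]
```

View pics/w6.png

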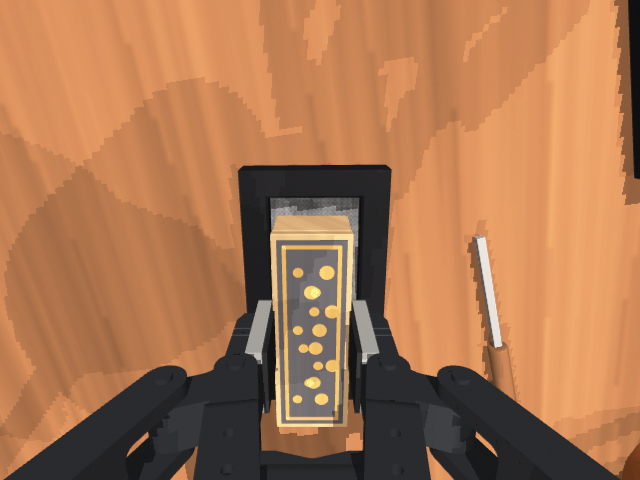

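The bar hangs over its well, and both centre columns agree (about 313). I'll check the well's far edge against the prediction.

```bash
python3 -c "
from h import *
c=read_camera('wrist')
print(ray(c,[(270,197),(359,197),(314,197),(239,166),(391,166)],.014)*1000)
a=np.radians(81.6);u=np.array([np.cos(a),np.sin(a)]);v=np.array([-u[1],u[0]]);o=np.array([461,-305.6])
print([ (o+46*u+s*20*v).round(1) for s in(1,-1,0)],[(o+58*u+s*32*v).round(1) for s in(1,-1)])
print('bar far',ray(c,[(272,236),(354,234)],.055)*1000)
s=read_state();print(s['tool_pos'],s['force'])"
```

```text
[[ 449.73712253 -259.73516216]
 [ 487.45420497 -265.31879398]
 [ 468.38417097 -262.49566871]
 [ 439.27217068 -244.80024701]
 [ 502.1517724  -254.10988379]]
[array([ 447.9, -257.2]), array([ 487.5, -263. ]), array([ 467.7, -260.1])] [array([ 437.8, -243.5]), array([ 501.1, -252.9])]
bar far [[ 453.57513846 -264.33048273]
 [ 481.01979813 -267.67533106]]
[ 0.46181335 -0.30396804  0.04454222] [-0.31314893 -0.72567573 -1.75153593]
```

jog_arm:
  series:
    - {"tx": -1, "ty": 0, "tz": 5, "ax": 0, "ay": 0, "az": 0}
    - {"tx": -1, "ty": 0, "tz": 12, "ax": 0, "ay": 0, "az": 0}
    - {"tx": -1, "ty": 0, "tz": 18, "ax": 0, "ay": 0, "az": 0}
    - {"tx": -1, "ty": 0, "tz": 22, "ax": 0, "ay": 0, "az": 0}
    - {"tx": -1, "ty": 0, "tz": 24, "ax": 0, "ay": 0, "az": 0}
    - {"tx": -1, "ty": 0, "tz": 26, "ax": 0, "ay": 0, "az": 0}
    - {"tx": -1, "ty": 0, "tz": 27, "ax": 0, "ay": 0, "az": 0}
    - {"tx": -1, "ty": 0, "tz": 27, "ax": 0, "ay": 0, "az": 0}
    - {"tx": -1, "ty": 0, "tz": 27, "ax": 0, "ay": 0, "az": 0}
    - {"tx": -1, "ty": 0, "tz": 27, "ax": 0, "ay": 0, "az": 0}

```text
t: 20.75
tool_pos: [0.4615, -0.3054, 0.0174]
orientation: [[0.148, 0.989, 0.0], [0.989, -0.148, -0.0], [-0.0, 0.0, -1.0]]
force: [-0.5, -0.1, -1.2]
gripper_width: 0.311
grasp_force: 49.4
```

```bash
python3 -c "
from h import *
s=read_state();print(s['tool_pos'],s['force'],plan(540,200,250,20))"
```

```text
[ 0.46146366 -0.30536688  0.01742003] [-0.45662369 -0.09547369 -1.16236498] [np.float64(511.4), np.float64(3.2), np.float64(-232.6), np.float64(-0.497), 'j6', 0]
```

jog_arm:
  series:
    - {"tx": 0, "ty": 0, "tz": 0, "ax": 0, "ay": 0, "az": 0}
    - {"tx": 0, "ty": 0, "tz": 0, "ax": 0, "ay": 0, "az": 0}
    - {"tx": 0, "ty": 0, "tz": 0, "ax": 0, "ay": 0, "az": 0}
    - {"tx": 0, "ty": 0, "tz": 0, "ax": 0, "ay": 0, "az": 0}
    - {"tx": 0, "ty": 0, "tz": 0, "ax": 0, "ay": 0, "az": 0}
    - {"tx": 0, "ty": 0, "tz": 0, "ax": 0, "ay": 0, "az": 0}
    - {"tx": 0, "ty": 0, "tz": -5, "ax": 0, "ay": 0, "az": 0}
    - {"tx": 0, "ty": 0, "tz": -20, "ax": 0, "ay": 0, "az": 0}
    - {"tx": 0, "ty": 0, "tz": -50, "ax": 0, "ay": 0, "az": 0}
    - {"tx": 0, "ty": 0, "tz": -90, "ax": 0, "ay": 0, "az": 0}
  fingers: -1

```text
t: 21.75
tool_pos: [0.4606, -0.3047, 0.1075]
orientation: [[0.148, 0.989, -0.002], [0.989, -0.148, 0.002], [0.001, -0.002, -1.0]]
force: [1.0, -0.6, -0.4]
gripper_width: 1.004
grasp_force: 0.0
```

jog_arm:
  series:
    - {"tx": 20, "ty": 4, "tz": -35, "ax": 0, "ay": 0, "az": -0.02}
    - {"tx": 55, "ty": 10, "tz": -65, "ax": 0, "ay": 0, "az": -0.07}
    - {"tx": 100, "ty": 19, "tz": -82, "ax": 0, "ay": 0, "az": -0.12}
    - {"tx": 148, "ty": 28, "tz": -82, "ax": 0, "ay": 0, "az": -0.17}
    - {"tx": 196, "ty": 37, "tz": -82, "ax": 0, "ay": 0, "az": -0.22}
    - {"tx": 244, "ty": 46, "tz": -82, "ax": 0, "ay": 0, "az": -0.27}
    - {"tx": 292, "ty": 55, "tz": -82, "ax": 0, "ay": 0, "az": -0.32}
    - {"tx": 340, "ty": 65, "tz": -82, "ax": 0, "ay": 0, "az": -0.37}
    - {"tx": 388, "ty": 74, "tz": -82, "ax": 0, "ay": 0, "az": -0.42}
    - {"tx": 436, "ty": 83, "tz": -82, "ax": 0, "ay": 0, "az": -0.47}

```text
t: 22.75
tool_pos: [0.608, 0.1158, 0.1898]
orientation: [[-0.319, 0.948, 0.0], [0.948, 0.319, -0.0], [-0.0, 0.0, -1.0]]
force: [0.5, -1.5, 0.0]
gripper_width: 1.002
grasp_force: 0.0
```

```bash
python3 -c "
from h import *
s=read_state();print(s['tool_pos'],s['force'],plan(643.5,214,190,18.7))"
```

```text
[0.60802862 0.11580929 0.18975164] [ 0.46341163 -1.48934022  0.04236655] [np.float64(81.8), np.float64(64.9), np.float64(-0.2), np.float64(-0.002), 'j6', 0]
```

jog_arm:
  series:
    - {"tx": 30, "ty": 24, "tz": 0, "ax": 0, "ay": 0, "az": 0}
    - {"tx": 60, "ty": 48, "tz": 0, "ax": 0, "ay": 0, "az": 0}
    - {"tx": 78, "ty": 62, "tz": 0, "ax": 0, "ay": 0, "az": 0}
    - {"tx": 82, "ty": 65, "tz": 0, "ax": 0, "ay": 0, "az": 0}
    - {"tx": 82, "ty": 65, "tz": 0, "ax": 0, "ay": 0, "az": 0}
    - {"tx": 82, "ty": 65, "tz": 0, "ax": 0, "ay": 0, "az": 0}
    - {"tx": 82, "ty": 65, "tz": 0, "ax": 0, "ay": 0, "az": 0}
    - {"tx": 82, "ty": 65, "tz": 0, "ax": 0, "ay": 0, "az": 0}
    - {"tx": 82, "ty": 65, "tz": 0, "ax": 0, "ay": 0, "az": 0}
    - {"tx": 82, "ty": 65, "tz": 0, "ax": 0, "ay": 0, "az": 0}

```text
t: 23.75
tool_pos: [0.6435, 0.2117, 0.1894]
orientation: [[-0.316, 0.949, 0.0], [0.949, 0.316, 0.0], [-0.0, 0.0, -1.0]]
force: [-0.6, -0.2, -0.4]
gripper_width: 1.001
grasp_force: 0.0
```

```bash
python3 -c "
from g import *
find(.024,(643,214),40,80); find(.024,(464,307),60,110)
print(plan(643.5,214,10,18.7),read_state()['tool_pos'])
c=read_camera('top');cv2.imwrite('pics/t7.png',cv2.resize(c['frame'][130:330,120:510],None,fx=2,fy=2)); cv2.imwrite('pics/w7.png',f)"
```

```text
0.024 [642.2 213.6  59.6  59.4  19.7]
[np.float64(2.1), np.float64(0.7), np.float64(179.3), np.float64(-0.005), 'j6', 0] [0.64349344 0.21182125 0.18933439]
```

View pics/t7.png

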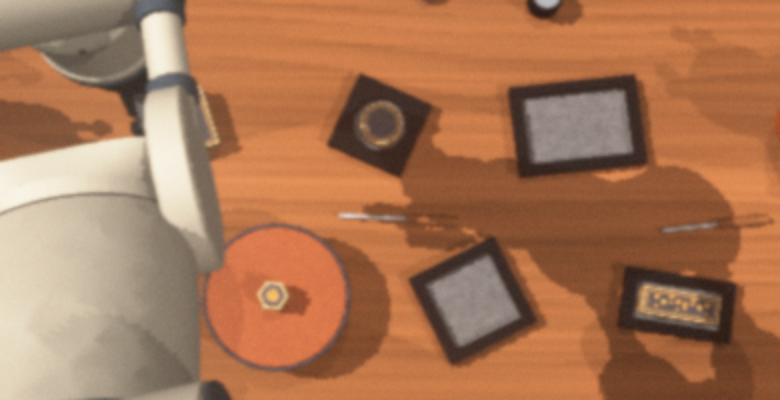

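The top view shows the round, the bar and the hexagon all seated. Next I pick the square.

jog_arm:
  series:
    - {"tx": 1, "ty": 0, "tz": 15, "ax": 0, "ay": 0, "az": 0}
    - {"tx": 2, "ty": -0.7, "tz": 40, "ax": 0, "ay": 0, "az": -0.02}
    - {"tx": 2, "ty": -0.7, "tz": 75, "ax": 0, "ay": 0, "az": -0.02}
    - {"tx": 2, "ty": -0.7, "tz": 110, "ax": 0, "ay": 0, "az": -0.02}
    - {"tx": 2, "ty": -0.7, "tz": 140, "ax": 0, "ay": 0, "az": -0.02}
    - {"tx": 2, "ty": -0.7, "tz": 160, "ax": 0, "ay": 0, "az": -0.02}
    - {"tx": 2, "ty": -0.7, "tz": 172, "ax": 0, "ay": 0, "az": -0.02}
    - {"tx": 2, "ty": -0.7, "tz": 178, "ax": 0, "ay": 0, "az": -0.02}
    - {"tx": 2, "ty": -0.7, "tz": 181, "ax": 0, "ay": 0, "az": -0.02}
    - {"tx": 2, "ty": -0.7, "tz": 181, "ax": 0, "ay": 0, "az": -0.02}

```text
t: 24.85
tool_pos: [0.6426, 0.2138, 0.0088]
orientation: [[-0.335, 0.942, 0.001], [0.942, 0.335, 0.0], [-0.0, 0.001, -1.0]]
force: [-0.4, 0.6, 1.0]
gripper_width: 0.998
grasp_force: 0.0
```

jog_arm:
  series:
    - {"tx": 0, "ty": 0, "tz": 0, "ax": 0, "ay": 0, "az": 0}
    - {"tx": 0, "ty": 0, "tz": 0, "ax": 0, "ay": 0, "az": 0}
    - {"tx": 0, "ty": 0, "tz": 0, "ax": 0, "ay": 0, "az": 0}
    - {"tx": 0, "ty": 0, "tz": 0, "ax": 0, "ay": 0, "az": 0}
    - {"tx": 0, "ty": 0, "tz": 0, "ax": 0, "ay": 0, "az": 0}
    - {"tx": 0, "ty": 0, "tz": 0, "ax": 0, "ay": 0, "az": 0}
    - {"tx": 0, "ty": 0, "tz": 0, "ax": 0, "ay": 0, "az": 0}
    - {"tx": 0, "ty": 0, "tz": 0, "ax": 0, "ay": 0, "az": 0}
    - {"tx": 0, "ty": 0, "tz": 0, "ax": 0, "ay": 0, "az": 0}
    - {"tx": 0, "ty": 0, "tz": 0, "ax": 0, "ay": 0, "az": 0}
  fingers: 1
  newtons: 70

```text
t: 25.85
tool_pos: [0.6427, 0.2138, 0.0097]
orientation: [[-0.335, 0.942, 0.001], [0.942, 0.335, 0.0], [-0.0, 0.001, -1.0]]
force: [-3.3, -1.2, 12.4]
gripper_width: 0.726
grasp_force: 75.9
```

```bash
python3 -c "
from h import *
s=read_state();print(s['tool_pos'],s['force'],s['gripper_width']*85,s['grasp_force'],plan(463,-93,50,27.3))"
```

```text
[0.64266468 0.21382611 0.0097419 ] [-3.28120072 -1.20661086 12.40419303] 61.6826369212609 75.9102737903595 [np.float64(-228.8), np.float64(-272.1), np.float64(-40.6), np.float64(-0.134), 'j6', 39]
```

jog_arm:
  series:
    - {"tx": 0, "ty": 0, "tz": -10, "ax": 0, "ay": 0, "az": 0}
    - {"tx": 0, "ty": 0, "tz": -40, "ax": 0, "ay": 0, "az": 0}
    - {"tx": -15, "ty": -18, "tz": -75, "ax": 0, "ay": 0, "az": -0.02}
    - {"tx": -40, "ty": -48, "tz": -100, "ax": 0, "ay": 0, "az": -0.04}
    - {"tx": -70, "ty": -83, "tz": -105, "ax": 0, "ay": 0, "az": -0.06}
    - {"tx": -100, "ty": -119, "tz": -105, "ax": 0, "ay": 0, "az": -0.08}
    - {"tx": -130, "ty": -155, "tz": -105, "ax": 0, "ay": 0, "az": -0.1}
    - {"tx": -160, "ty": -190, "tz": -105, "ax": 0, "ay": 0, "az": -0.12}
    - {"tx": -190, "ty": -226, "tz": -105, "ax": 0, "ay": 0, "az": -0.134}
    - {"tx": -215, "ty": -256, "tz": -95, "ax": 0, "ay": 0, "az": -0.134}

```text
t: 26.85
tool_pos: [0.4726, -0.0765, 0.1048]
orientation: [[-0.459, 0.889, 0.003], [0.889, 0.459, -0.001], [-0.002, 0.002, -1.0]]
force: [0.5, -0.3, -1.9]
gripper_width: 0.724
grasp_force: 77.2
```

```bash
python3 -c "
from h import *
s=read_state();print(s['tool_pos'],s['force'],s['gripper_width']*85,plan(463,-93,45,27.3))"
```

```text
[ 0.47262206 -0.07649442  0.10479838] [ 0.51313892 -0.31646457 -1.89839259] 61.574344924563135 [np.float64(-10.1), np.float64(-16.2), np.float64(59.8), np.float64(-0.0), 'j6', 39]
```

jog_arm:
  series:
    - {"tx": -9, "ty": -11, "tz": 10, "ax": 0, "ay": 0, "az": 0}
    - {"tx": -12, "ty": -15, "tz": 25, "ax": 0, "ay": 0, "az": 0}
    - {"tx": -13, "ty": -16, "tz": 40, "ax": 0, "ay": 0, "az": 0}
    - {"tx": -13, "ty": -16, "tz": 52, "ax": 0, "ay": 0, "az": 0}
    - {"tx": -13, "ty": -16, "tz": 59, "ax": 0, "ay": 0, "az": 0}
    - {"tx": -13, "ty": -16, "tz": 59, "ax": 0, "ay": 0, "az": 0}
    - {"tx": -13, "ty": -16, "tz": 59, "ax": 0, "ay": 0, "az": 0}
    - {"tx": -13, "ty": -16, "tz": 59, "ax": 0, "ay": 0, "az": 0}
    - {"tx": -13, "ty": -16, "tz": 59, "ax": 0, "ay": 0, "az": 0}
    - {"tx": -13, "ty": -16, "tz": 59, "ax": 0, "ay": 0, "az": 0}

```text
t: 27.85
tool_pos: [0.465, -0.0936, 0.0446]
orientation: [[-0.458, 0.889, 0.001], [0.889, 0.458, -0.0], [-0.0, 0.0, -1.0]]
force: [-0.2, -0.2, -1.6]
gripper_width: 0.724
grasp_force: 77.2
```

```bash
python3 -c "
from h import *
for i in range(3):
  c=read_camera('wrist');s=read_state();print(s['tool_pos'],plan(463,-93,14.5,27.3))
a=np.radians(27.3);R=np.array([[np.cos(a),-np.sin(a)],[np.sin(a),np.cos(a)]])
for h,z in((38,.014),(50,.014)):
  print(proj(c,np.c_[np.array([(1,1),(-1,1),(-1,-1),(1,-1)])*h@R.T+[463,-93],[z*1000]*4]/1000).round())
cv2.imwrite('pics/w8.png',c['frame'])"
```

```text
[ 0.4649993  -0.09357589  0.04453168] [np.float64(1.4), np.float64(-1.5), np.float64(30.0), np.float64(-0.0), 'j6', 39]
[ 0.4649756  -0.09357676  0.04446412] [np.float64(1.4), np.float64(-1.5), np.float64(30.0), np.float64(-0.0), 'j6', 39]
[ 0.46494462 -0.09356669  0.04442324] [np.float64(1.4), np.float64(-1.5), np.float64(29.9), np.float64(-0.0), 'j6', 39]
[[397. 202.]
 [221. 202.]
 [232. 354.]
 [387. 353.]]
[[427. 175.]
 [191. 175.]
 [209. 374.]
 [409. 374.]]
```

View pics/w8.png

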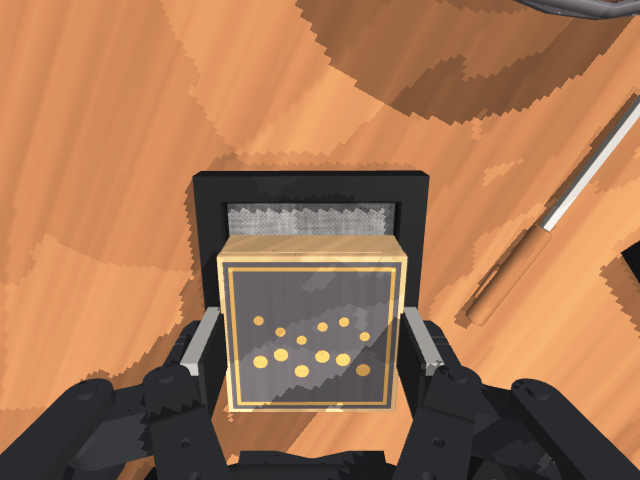

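The well's far corners at (225,203) and (401,203) sit about 4 px right of the prediction, and the plaque's centre column (312) matches the well's (313). So it needs no shift along tool y and only 1 mm along tool x.

jog_arm:
  series:
    - {"tx": 1, "ty": 0, "tz": 6, "ax": 0, "ay": 0, "az": 0}
    - {"tx": 1, "ty": 0, "tz": 13, "ax": 0, "ay": 0, "az": 0}
    - {"tx": 1, "ty": 0, "tz": 19, "ax": 0, "ay": 0, "az": 0}
    - {"tx": 1, "ty": 0, "tz": 24, "ax": 0, "ay": 0, "az": 0}
    - {"tx": 1, "ty": 0, "tz": 27, "ax": 0, "ay": 0, "az": 0}
    - {"tx": 1, "ty": 0, "tz": 28, "ax": 0, "ay": 0, "az": 0}
    - {"tx": 1, "ty": 0, "tz": 29, "ax": 0, "ay": 0, "az": 0}
    - {"tx": 1, "ty": 0, "tz": 29, "ax": 0, "ay": 0, "az": 0}
    - {"tx": 1, "ty": 0, "tz": 29, "ax": 0, "ay": 0, "az": 0}
    - {"tx": 1, "ty": 0, "tz": 29, "ax": 0, "ay": 0, "az": 0}

```text
t: 29.0
tool_pos: [0.4645, -0.0927, 0.0154]
orientation: [[-0.458, 0.889, 0.0], [0.889, 0.458, -0.0], [-0.0, 0.0, -1.0]]
force: [0.5, -0.2, -1.0]
gripper_width: 0.721
grasp_force: 77.2
```

jog_arm:
  series:
    - {"tx": 0, "ty": 0, "tz": 0, "ax": 0, "ay": 0, "az": 0}
    - {"tx": 0, "ty": 0, "tz": 0, "ax": 0, "ay": 0, "az": 0}
    - {"tx": 0, "ty": 0, "tz": 0, "ax": 0, "ay": 0, "az": 0}
    - {"tx": 0, "ty": 0, "tz": 0, "ax": 0, "ay": 0, "az": 0}
    - {"tx": 0, "ty": 0, "tz": 0, "ax": 0, "ay": 0, "az": 0}
    - {"tx": 0, "ty": 0, "tz": 0, "ax": 0, "ay": 0, "az": 0}
    - {"tx": 0, "ty": 0, "tz": -5, "ax": 0, "ay": 0, "az": 0}
    - {"tx": 0, "ty": 0, "tz": -20, "ax": 0, "ay": 0, "az": 0}
    - {"tx": 0, "ty": 0, "tz": -50, "ax": 0, "ay": 0, "az": 0}
    - {"tx": 0, "ty": 0, "tz": -90, "ax": 0, "ay": 0, "az": 0}
  fingers: -1

```text
t: 30.0
tool_pos: [0.4634, -0.0924, 0.1056]
orientation: [[-0.458, 0.889, -0.003], [0.889, 0.458, 0.001], [0.002, -0.002, -1.0]]
force: [0.6, -0.2, -0.1]
gripper_width: 1.001
grasp_force: 0.0
```

```bash
python3 -c "
from h import *
s=read_state();print(s['tool_pos'],plan(464.4,307.3,190,23))"
```

```text
[ 0.46343429 -0.09237921  0.10561885] [np.float64(355.0), np.float64(183.8), np.float64(-84.0), np.float64(0.075), 'j6', 10]
```

jog_arm:
  series:
    - {"tx": 10, "ty": 5, "tz": -35, "ax": 0, "ay": 0, "az": 0}
    - {"tx": 40, "ty": 21, "tz": -70, "ax": 0, "ay": 0, "az": 0.01}
    - {"tx": 78, "ty": 40, "tz": -90, "ax": 0, "ay": 0, "az": 0.02}
    - {"tx": 120, "ty": 62, "tz": -90, "ax": 0, "ay": 0, "az": 0.03}
    - {"tx": 162, "ty": 84, "tz": -90, "ax": 0, "ay": 0, "az": 0.04}
    - {"tx": 204, "ty": 106, "tz": -90, "ax": 0, "ay": 0, "az": 0.05}
    - {"tx": 246, "ty": 127, "tz": -90, "ax": 0, "ay": 0, "az": 0.06}
    - {"tx": 288, "ty": 149, "tz": -90, "ax": 0, "ay": 0, "az": 0.07}
    - {"tx": 328, "ty": 170, "tz": -87, "ax": 0, "ay": 0, "az": 0.075}
    - {"tx": 355, "ty": 184, "tz": -84, "ax": 0, "ay": 0, "az": 0.075}

```text
t: 31.0
tool_pos: [0.4648, 0.31, 0.1896]
orientation: [[-0.391, 0.92, 0.001], [0.92, 0.391, 0.001], [0.0, 0.001, -1.0]]
force: [0.5, -0.5, -0.2]
gripper_width: 0.999
grasp_force: 0.0
```

```bash
python3 -c "
from g import *
find(.024,(464,307),60,110); find(.074,(463,108),10,40)
c=read_camera('wrist');find(.024,(464,307),60,110)
print(plan(464.4,307.3,8,22.9),read_state()['tool_pos'])"
```

```text
0.024 [463.5 307.   95.3  55.6 112.7]
0.074 [462.9 108.5  22.6  20.2  31. ]
0.024 [463.5 307.   95.3  55.6 112.7]
[np.float64(-2.9), np.float64(-1.6), np.float64(181.2), np.float64(0.005), 'j6', 11] [0.46473171 0.31050026 0.1891657 ]
```

jog_arm:
  series:
    - {"tx": -1, "ty": -1, "tz": 15, "ax": 0, "ay": 0, "az": 0}
    - {"tx": -2.5, "ty": -2.5, "tz": 40, "ax": 0, "ay": 0, "az": 0.005}
    - {"tx": -2.5, "ty": -2.5, "tz": 75, "ax": 0, "ay": 0, "az": 0.005}
    - {"tx": -2.5, "ty": -2.5, "tz": 110, "ax": 0, "ay": 0, "az": 0.005}
    - {"tx": -2.5, "ty": -2.5, "tz": 140, "ax": 0, "ay": 0, "az": 0.005}
    - {"tx": -2.5, "ty": -2.5, "tz": 160, "ax": 0, "ay": 0, "az": 0.005}
    - {"tx": -2.5, "ty": -2.5, "tz": 172, "ax": 0, "ay": 0, "az": 0.005}
    - {"tx": -2.5, "ty": -2.5, "tz": 178, "ax": 0, "ay": 0, "az": 0.005}
    - {"tx": -2.5, "ty": -2.5, "tz": 181, "ax": 0, "ay": 0, "az": 0.005}
    - {"tx": -2.5, "ty": -2.5, "tz": 181, "ax": 0, "ay": 0, "az": 0.005}

```text
t: 32.1
tool_pos: [0.4643, 0.3039, 0.0088]
orientation: [[-0.386, 0.923, 0.001], [0.923, 0.386, 0.0], [0.0, 0.001, -1.0]]
force: [0.8, 0.6, 0.1]
gripper_width: 0.995
grasp_force: 0.0
```

jog_arm:
  series:
    - {"tx": 0, "ty": 0, "tz": 0, "ax": 0, "ay": 0, "az": 0}
    - {"tx": 0, "ty": 0, "tz": 0, "ax": 0, "ay": 0, "az": 0}
    - {"tx": 0, "ty": 0, "tz": 0, "ax": 0, "ay": 0, "az": 0}
    - {"tx": 0, "ty": 0, "tz": 0, "ax": 0, "ay": 0, "az": 0}
    - {"tx": 0, "ty": 0, "tz": 0, "ax": 0, "ay": 0, "az": 0}
    - {"tx": 0, "ty": 0, "tz": 0, "ax": 0, "ay": 0, "az": 0}
    - {"tx": 0, "ty": 0, "tz": 0, "ax": 0, "ay": 0, "az": 0}
    - {"tx": 0, "ty": 0, "tz": 0, "ax": 0, "ay": 0, "az": 0}
    - {"tx": 0, "ty": 0, "tz": 0, "ax": 0, "ay": 0, "az": 0}
    - {"tx": 0, "ty": 0, "tz": 0, "ax": 0, "ay": 0, "az": 0}
  fingers: 1
  newtons: 80

```text
t: 33.1
tool_pos: [0.4644, 0.3041, 0.0095]
orientation: [[-0.386, 0.923, 0.001], [0.923, 0.386, 0.001], [0.0, 0.002, -1.0]]
force: [-3.4, -2.9, 15.6]
gripper_width: 0.679
grasp_force: 82.9
```

```bash
python3 -c "
from h import *
s=read_state();print(s['tool_pos'],s['force'],s['gripper_width']*85,s['grasp_force'],plan(649,-202.3,50,7.2))"
```

```text
[0.46436332 0.30413057 0.00949116] [-3.41802211 -2.85561413 15.61041758] 57.75316062994969 82.91120946407318 [np.float64(-538.5), np.float64(-25.0), np.float64(-40.6), np.float64(0.27), 'j6', 25]
```

jog_arm:
  series:
    - {"tx": 0, "ty": 0, "tz": -10, "ax": 0, "ay": 0, "az": 0}
    - {"tx": 0, "ty": 0, "tz": -40, "ax": 0, "ay": 0, "az": 0}
    - {"tx": -10, "ty": 0, "tz": -80, "ax": 0, "ay": 0, "az": 0.02}
    - {"tx": -35, "ty": -1, "tz": -115, "ax": 0, "ay": 0, "az": 0.05}
    - {"tx": -70, "ty": -3, "tz": -125, "ax": 0, "ay": 0, "az": 0.09}
    - {"tx": -112, "ty": -5, "tz": -125, "ax": 0, "ay": 0, "az": 0.13}
    - {"tx": -156, "ty": -7, "tz": -125, "ax": 0, "ay": 0, "az": 0.17}
    - {"tx": -200, "ty": -9, "tz": -125, "ax": 0, "ay": 0, "az": 0.21}
    - {"tx": -244, "ty": -11, "tz": -125, "ax": 0, "ay": 0, "az": 0.25}
    - {"tx": -288, "ty": -13, "tz": -125, "ax": 0, "ay": 0, "az": 0.27}

```text
t: 34.1
tool_pos: [0.5633, 0.0314, 0.1341]
orientation: [[-0.124, 0.992, 0.0], [0.992, 0.124, -0.0], [-0.0, 0.0, -1.0]]
force: [0.9, 0.9, -2.2]
gripper_width: 0.675
grasp_force: 87.3
```

```bash
python3 -c "
from h import *
s=read_state();print(s['tool_pos'],s['gripper_width']*85,plan(648.6,-205,50,7.2))"
```

```text
[0.56332768 0.03138849 0.13405379] 57.36512406298963 [np.float64(-245.1), np.float64(55.2), np.float64(84.1), np.float64(-0.001), 'j6', 25]
```

jog_arm:
  series:
    - {"tx": -40, "ty": 9, "tz": 0, "ax": 0, "ay": 0, "az": 0}
    - {"tx": -80, "ty": 18, "tz": 0, "ax": 0, "ay": 0, "az": 0}
    - {"tx": -120, "ty": 27, "tz": 0, "ax": 0, "ay": 0, "az": 0}
    - {"tx": -160, "ty": 36, "tz": 0, "ax": 0, "ay": 0, "az": 0}
    - {"tx": -197, "ty": 45, "tz": 5, "ax": 0, "ay": 0, "az": 0}
    - {"tx": -225, "ty": 51, "tz": 20, "ax": 0, "ay": 0, "az": 0}
    - {"tx": -241, "ty": 54, "tz": 42, "ax": 0, "ay": 0, "az": 0}
    - {"tx": -245, "ty": 55, "tz": 65, "ax": 0, "ay": 0, "az": 0}
    - {"tx": -245, "ty": 55, "tz": 83, "ax": 0, "ay": 0, "az": 0}
    - {"tx": -245, "ty": 55, "tz": 89, "ax": 0, "ay": 0, "az": 0}

```text
t: 35.1
tool_pos: [0.6473, -0.2027, 0.0428]
orientation: [[-0.125, 0.992, -0.003], [0.992, 0.125, 0.001], [0.001, -0.002, -1.0]]
force: [-0.6, -0.1, -1.8]
gripper_width: 0.679
grasp_force: 87.2
```

```bash
python3 -c "
from h import *
for i in range(8): c=read_camera('wrist')
s=read_state();print(s['tool_pos'],plan(648.6,-205,14.5,7.2),s['force'])
a=np.radians(97.2);R=np.array([[np.cos(a),-np.sin(a)],[np.sin(a),np.cos(a)]])
for x,y in((56,36),(68,48)):
  print(proj(c,np.c_[np.array([(1,1),(-1,1),(-1,-1),(1,-1)])*[x,y]@R.T+[649,-202.3],[14]*4]/1000).round())
cv2.imwrite('pics/w9.png',c['frame'])"
```

```text
[ 0.6488379  -0.20300693  0.04527114] [np.float64(-1.9), np.float64(-0.5), np.float64(30.8), np.float64(0.0), 'j6', 25] [ 0.58064083 -0.41503791 -1.98147276]
[[227. 161.]
 [241. 384.]
 [383. 384.]
 [398. 161.]]
[[196. 132.]
 [219. 403.]
 [405. 403.]
 [429. 132.]]
```

View pics/w9.png

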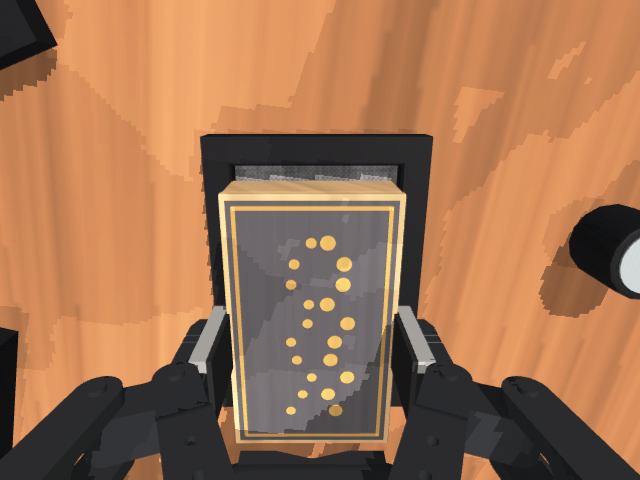

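The plaque's centre column is 312 and the well's is 318, so it must shift by about +2.5 mm along tool y. Now the long direction.

```bash
python3 -c "
from h import *
c=read_camera('wrist');s=read_state();R=s['orientation'];t=s['tool_pos']
g=lambda p,z:(np.c_[ray(c,p,z),[z]*len(p)]-t)@R*1000
bot=t[2]-.0095
print('well',g([(233,165),(404,165)],.014),'case',g([(202,136),(432,136)],.014),'plaque',g([(220,196),(405,195),(236,442),(387,442)],bot+.024))"
```

```text
well [[ 55.20632002 -33.25456301  31.00251173]
 [ 55.22025237  38.72809308  31.06463233]] case [[ 67.09476393 -45.286903    30.98610227]
 [ 67.12697074  49.40857083  31.06781686]] plaque [[ 52.33724042 -29.41004615 -14.55191261]
 [ 52.66413421  29.50430855 -14.50122975]
 [-46.97375838 -30.08288599 -14.50216773]
 [-47.07097569  29.655232   -14.45055897]]
```

jog_arm:
  series:
    - {"tx": -2, "ty": 1.2, "tz": 3, "ax": 0, "ay": 0, "az": 0}
    - {"tx": -3.5, "ty": 2.4, "tz": 8, "ax": 0, "ay": 0, "az": 0}
    - {"tx": -3.5, "ty": 2.4, "tz": 15, "ax": 0, "ay": 0, "az": 0}
    - {"tx": -3.5, "ty": 2.4, "tz": 21, "ax": 0, "ay": 0, "az": 0}
    - {"tx": -3.5, "ty": 2.4, "tz": 26, "ax": 0, "ay": 0, "az": 0}
    - {"tx": -3.5, "ty": 2.4, "tz": 28, "ax": 0, "ay": 0, "az": 0}
    - {"tx": -3.5, "ty": 2.4, "tz": 29, "ax": 0, "ay": 0, "az": 0}
    - {"tx": -3.5, "ty": 2.4, "tz": 29.5, "ax": 0, "ay": 0, "az": 0}
    - {"tx": -3.5, "ty": 2.4, "tz": 29.5, "ax": 0, "ay": 0, "az": 0}
    - {"tx": -3.5, "ty": 2.4, "tz": 29.5, "ax": 0, "ay": 0, "az": 0}

```text
t: 36.55
tool_pos: [0.6513, -0.2062, 0.015]
orientation: [[-0.126, 0.992, 0.0], [0.992, 0.126, -0.0], [-0.0, 0.0, -1.0]]
force: [0.7, 0.6, -1.6]
gripper_width: 0.676
grasp_force: 87.2
```

```bash
python3 -c "
from h import *
s=read_state();print(s['tool_pos'],s['force'])"
```

```text
[ 0.65134921 -0.20618544  0.01502278] [ 0.72017935  0.55386413 -1.55719615]
```

Release, lift and swing clear (up, then back toward −y).

jog_arm:
  series:
    - {"tx": 0, "ty": 0, "tz": 0, "ax": 0, "ay": 0, "az": 0}
    - {"tx": 0, "ty": 0, "tz": 0, "ax": 0, "ay": 0, "az": 0}
    - {"tx": 0, "ty": 0, "tz": 0, "ax": 0, "ay": 0, "az": 0}
    - {"tx": 0, "ty": 0, "tz": 0, "ax": 0, "ay": 0, "az": 0}
    - {"tx": 0, "ty": 0, "tz": 0, "ax": 0, "ay": 0, "az": 0}
    - {"tx": 0, "ty": 0, "tz": 0, "ax": 0, "ay": 0, "az": 0}
    - {"tx": 0, "ty": 0, "tz": -5, "ax": 0, "ay": 0, "az": 0}
    - {"tx": 0, "ty": 0, "tz": -20, "ax": 0, "ay": 0, "az": 0}
    - {"tx": 0, "ty": 0, "tz": -50, "ax": 0, "ay": 0, "az": 0}
    - {"tx": 0, "ty": 0, "tz": -90, "ax": 0, "ay": 0, "az": 0}
  fingers: -1

```text
t: 37.55
tool_pos: [0.6504, -0.2058, 0.1056]
orientation: [[-0.126, 0.992, -0.002], [0.992, 0.126, 0.001], [0.001, -0.002, -1.0]]
force: [0.1, -0.3, 1.3]
gripper_width: 0.996
grasp_force: 0.0
```

jog_arm:
  series:
    - {"tx": 0, "ty": 0, "tz": -40, "ax": 0, "ay": 0, "az": 0}
    - {"tx": 0, "ty": 0, "tz": -85, "ax": 0, "ay": 0, "az": 0}
    - {"tx": -10, "ty": -10, "tz": -130, "ax": 0, "ay": 0, "az": 0}
    - {"tx": -35, "ty": -30, "tz": -160, "ax": 0, "ay": 0, "az": 0}
    - {"tx": -70, "ty": -50, "tz": -180, "ax": 0, "ay": 0, "az": 0}
    - {"tx": -110, "ty": -70, "tz": -180, "ax": 0, "ay": 0, "az": 0}
    - {"tx": -150, "ty": -85, "tz": -180, "ax": 0, "ay": 0, "az": 0}
    - {"tx": -180, "ty": -95, "tz": -180, "ax": 0, "ay": 0, "az": 0}
    - {"tx": -200, "ty": -100, "tz": -180, "ax": 0, "ay": 0, "az": 0}
    - {"tx": -200, "ty": -100, "tz": -180, "ax": 0, "ay": 0, "az": 0}

```text
t: 38.55
tool_pos: [0.5765, -0.4193, 0.2853]
orientation: [[-0.123, 0.992, 0.0], [0.992, 0.123, -0.001], [-0.001, 0.0, -1.0]]
force: [-0.3, 0.5, -1.0]
gripper_width: 1.0
grasp_force: 0.0
```

```bash
python3 -c "
from h import *
print(read_state()['tool_pos'])
c=read_camera('top');cv2.imwrite('pics/t9.png',cv2.resize(c['frame'][140:330,200:510],None,fx=2.5,fy=2.5,interpolation=cv2.INTER_CUBIC))
c=read_camera('side');cv2.imwrite('pics/s9.png',cv2.resize(c['frame'][120:340,220:490],None,fx=2.5,fy=2.5))"
```

```text
[ 0.57652514 -0.41934872  0.28528402]
```

View pics/t9.png

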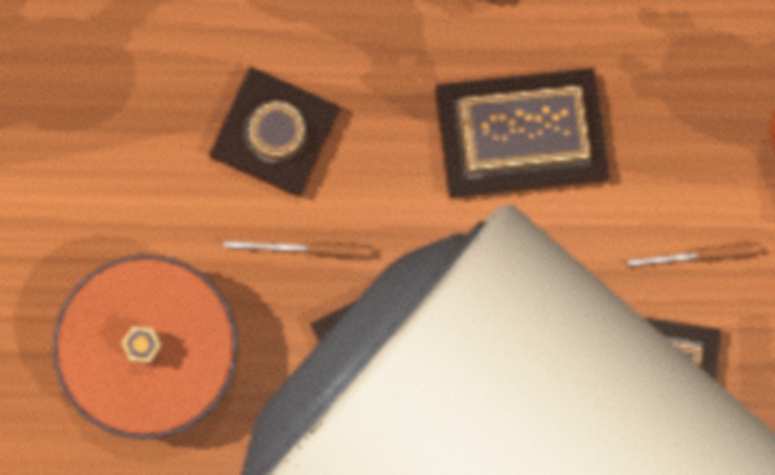

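View pics/s9.png

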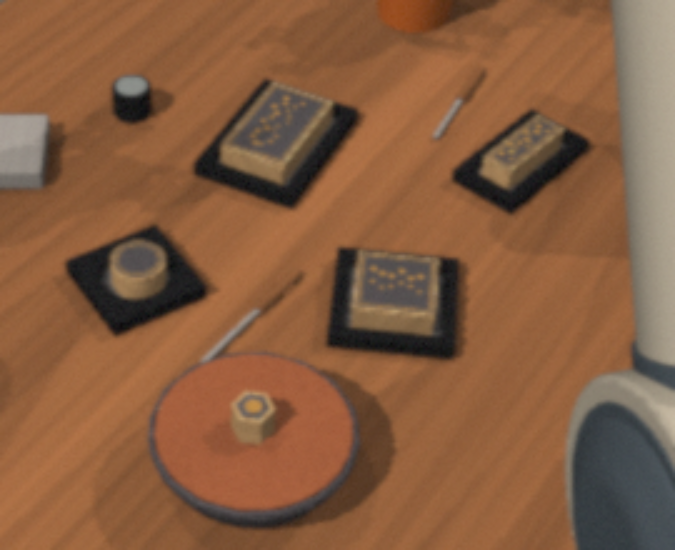

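All four finished plaques lie flat in their wells, at side-view crop positions (277,120), (138,270), (395,290) and (523,150). The hexagon stands on the pitch at (254,415), and the robot is clear.

```bash
python3 -c "
from rig import *
print(sign_off())"
```

```text
the job is handed in; nothing more can be done
None
```

The job is handed in with all five plaques placed and released: the oblong, square, round and bar flat in their own wells and the hexagon standing in the middle of the pitch, confirmed in the last camera views; `sign_off()` returned no verdict.

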